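Fit the drive roll of a paper feeder and close its hood

ROBOT

A 6-joint arm with a two-finger parallel gripper is mounted at the origin on the work surface. World frame = base frame: x ahead of the robot, y to its left, z up, the work surface at z = 0. Lengths are in m, angles in rad, forces in N, time in s.
With the tool pointing down it reaches from about 0.325 to 0.9 m from the base axis. Payload 6.1 kg.
Tool frame: the origin (TCP) lies on the centre line of the jaws, within the pads' length; the fingertips stand 19 mm ahead of it and the grasp point (between the pads) is the TCP (arm.tcp_to_tips is the distance from the TCP to the fingertips, in m); z points along the fingers, y is the direction in which the jaws open and shut (so a half turn about z gives the same grasp; the last joint's range is limited). The gripper opens to 85 mm and grips with 20 to 120 N. Pads are 22 mm wide; open, the fingers measure 114 mm over their backs; the gripper's body (76 mm by 85 mm) begins 54 mm behind the grasp point. The pads swing forward as they close: fully open they stand 13 mm farther back than shut.
Start: joints at [1.012, 0.22, 1.526, -0, 1.395, -0.126], TCP at [0.262, 0.567, 0.25] pointing down, gripper open.
Joint ranges: [-2.98, 2.98], [-0.91, 2.08], [0.09, 2.57], [-1.24, 4.39], [0.2, 2.65], [-2.68, 2.68]. Speed limits (rad/s): [2.57, 2.57, 3.01, 3.14, 3.14, 3.14].

INTERFACE

Orientations are given as a unit quaternion [x, y, z, w].
In Python, from bench import arm gives the robot as it stands.
- The arm moves only by the shell command python3 -m pendant 'ROWS' [FORCE]. ROWS is JSON, a list of rows, each an object with "travel": the shift along the tool's x, y, z in units of 50 mm (1.0 is 50 mm), a list of three; "rotation": the turn, a rotation vector about the tool's x, y, z in units of 8 degrees (1.0 is 8 degrees), a list of three; "jaw": the finger opening in mm, from 0 to 85.4. In form: [{"travel": [dx, dy, dz], "rotation": [rx, ry, rz], "jaw": jaw}, ...]. A call has 1 to 12 rows; each row is the pose to reach, as a shift and turn from the pose commanded when the call began, along the tool's axes at that moment; what a row does not reach only later rows make up. A row lasts 1/10 s, in which the tool goes at most 50 mm and 8.59 degrees, less where a joint would pass 70% of its speed; a pose out of reach is approached as far as the arm can. A call with a gripper value outside its range is refused whole. The fingers move at their own pace and stop on an object; FORCE is the grip in N (left out, the last holds). Time passes only in rows, so rows that repeat a pose let the fingers close. It gives the time, the measured TCP pose, the force and the opening at its end, in the units of the state.
- arm.get_obs(): the state, without advancing time (a new reading comes with each control period).
- arm.camera(name): name is "scene" or "top"; returns the picture (480x640x3 uint8, blue, green, red); there is no depth.
- arm.calibration(name): a dict with "intrinsics" (3x3 intrinsics, pixels), "dist" ([k1, k2, p1, p2, k3] as OpenCV has them; the pictures are not rectified), "R" (3x3) and "t" (3): a world point X has camera coordinates R X + t. Camera axes: x right, y down, z forward; pixel columns grow to the right and rows downward; lengths in m; the calibration is good to about 2 mm. A picture is of the moment at which its call begins. calibration takes no time and is no camera call.
- arm.close_job(): hands the job in, once; it reports no verdict.
Trained networks look in the newest picture that a camera, given by its name, has taken for a name from the list of things; names that differ only in an ending like _2 or _b are one class to them, and where a whole thing is asked for, a point or a joint stands for the part that bears it (a point fixed in the world has none). Each returns a list of dicts, best first, with "conf" (0 to 1); they miss things now and then, are a little off and sometimes report something else, mostly with a low value. They report only what shows in the picture. A call takes as long as a camera call. They do not tell look-alikes from the thing itself.
- arm.find_in(camera, target): "centre" ([x, y, z] in m, in the coordinates of the camera as it stood for that picture, good to about 4 mm: the middle of the surface that is visible of it).
- arm.trace(camera, target): "mask" (480x640 bool, what is visible of it).
The state is a dict: "time": time; "qpos": joint angles; "dq": joint speeds; "joint_torque": joint torques, N m; "eef_pos": TCP position; "eef_rot": TCP orientation; "wrist_force": force on the tool from outside, world axes, zero at the start; "ft_torque": the same for the moment, N m; "opening": finger opening in m.
Only numpy, scipy, OpenCV 4.12 (cv2) and the standard library are available. Lean on these libraries where they do the work, as an engineer would, in place of code of your own. Each camera call takes 0.05 s, during which the arm holds its last target.

TASK

Fit the orange drive roll to the blue paper feeder: lift it out of the grey cradle, stand it on end on the black rubber mat and let go, then take it again from above and slide it all the way down onto the feeder's steel shaft with the flat in its bore matched to the flat on the shaft. Do not drop it, and leave the other things on the bench alone. Then push the yellow-framed hood over and fully shut, gently, without letting it slam.

Things in the scene. Friction and masses are not known exactly. Their poses are not given: they have to be found in the camera images.
- roll: Orange drive roll, a cylinder 90 mm long, 50 mm diameter, 0.35 kg. Origin at its very middle, z along its axis. D-bore right through, 27 mm across the round, flat on the +x side 9.2 mm from the axis; white lines on outside and ends mark +x. Both ends alike, either may be up. Starts lying in the cradle, axis level along the cradle's x, 51 mm above the bench; round, it can be gripped at any turn.
- cradle: Fixed cradle on the bench, dark base 120 x 70 x 8 mm with two grey rails 100 mm long along its x axis, whose tops are 30 mm above the bench; over both rails it is 42 mm wide. Origin at the centre of its underside.
- pad: Fixed black rubber mat, 130 x 130 mm and 4 mm thick, on the bench. Origin at the centre of its underside.
- feeder: Blue bench-top paper feeder, fixed. Origin at the centre of its underside. Deck 220 mm (x) by 240 mm (y), top at z 20 mm. Side walls at y = +-110 to 120 mm up to z 100 mm; grey motor box at x 70 to 110 mm up to z 100 mm. Open at the -x side. Two thin pins 70 mm high at x -95, y +-95 mm.
- shaft: The feeder's fixed steel shaft, upright amid the deck, 24 mm diameter, 60 mm tall (top 10 mm tapered), flat along its whole height on its +x side, 8 mm from the axis. Origin on the axis at its foot, on top of a 40 mm collar (26 mm above the bench) on which the roll's lower end comes to rest; a seated roll's middle is 45 mm above it. A white line on the collar marks the flat side.
- hood (a joint): Hood angle, rad: 0 shut; 1.6 to 1.9 at the start (upright or leaning outward over the feeder's +y side). Turns about a line parallel to feeder x. 0.8 kg; its stiff hinge (friction 1.25 N m) holds it where left. Shut, it spans 210 mm (x) and 236 mm from hinge line to -y, its flat top (clear window, yellow frame) 41 mm above the hinge line. Push on this face, outermost when open, near the free edge.
- hood_hinge (a point): Middle of the hood's hinge line: feeder x 0, y +118 mm, z 100.5 mm.
- hood_edge (a point): Middle of the hood's free edge, on its flat outer face: 236 mm from the hinge line along the face and 41 mm off it. Moves with the hood.
- tape_roll: Bystander: roll of brown tape lying flat, 100 mm across, 48 mm high. Origin at the centre of its underside.
- small_carton: Bystander: cardboard carton 120 x 160 x 60 mm. Origin at the centre of its underside.
- cleaner: Bystander: white bottle with red cap, 60 mm across, 170 mm high. Origin at the centre of its underside.
- wrench: Bystander: steel wrench 170 mm long, lying on the bench.
- screwdriver: Bystander: screwdriver 190 mm long, lying on the bench.
- cup: Bystander: grey cup, 76 mm across, 90 mm high. Origin at the centre of its underside.
Things that resemble listed ones, but are neither listed nor needed, are in the scene too. Of the things like the roll, leave any that is turquoise; of the rest the smaller one is meant.

How it is judged:
On the way, in this order (a step that is already met when the one before it is completed fails the run):
1. the roll stands on end on the rubber mat, released (angle between the z axis of roll and the z axis of pad, either way round below 0.08 rad and horizontal distance between roll and pad below 0.055 m and height (world z) of roll below 0.054 m and contact force between roll and the fingers below 0.05 N and linear speed of roll below 0.03 m/s), for 0.2 s.
2. the roll is fully down on the feeder's shaft, flats matched, released, while the hood is still open (z of roll in the frame of shaft between 0.0415 and 0.0485 m and horizontal distance between roll and shaft below 0.004 m and angle between the z axis of roll and the z axis of shaft, either way round below 0.06 rad and angle between the x axis of roll and the x axis of shaft, either way round below 0.35 rad and contact force between roll and the fingers below 0.05 N and value of joint hood above 0.5 rad), for 0.2 s.
At the end, for the whole second after the job is handed in: The roll sits on the feeder's shaft, its lower end on the collar (within 3.5 mm), centred within 4 mm, upright within 0.06 rad, flats matched within 0.35 rad (the play of the fit), at rest; the hood is shut (below 0.04 rad) (z of roll in the frame of shaft between 0.0415 and 0.0485 m and horizontal distance between roll and shaft below 0.004 m and angle between the z axis of roll and the z axis of shaft, either way round below 0.06 rad and angle between the x axis of roll and the x axis of shaft, either way round below 0.35 rad and linear speed of roll below 0.03 m/s and value of joint hood below 0.04 rad); the robot touches nothing.
It fails at once if the hood slams: it turns faster than 1.2 rad/s in the last 0.3 rad before shut (value of joint hood below 0.3 rad and velocity of joint hood below -1.2 rad/s).
It fails at once if the roll is dropped: it moves faster than 0.6 m/s with no finger on it (contact force between roll and the fingers below 0.01 N and linear speed of roll above 0.6 m/s).
It fails at once if a bystander is moved by more than 40 mm (distance of any of tape_roll, small_carton, cleaner, wrench, screwdriver, cup from where it was at the start of the episode above 0.04 m).
It also fails if it takes over 72 s, if anything falls off the work surface, if the arm or the gripper's body presses on something with over 40 N, if the wrist force passes 120 N, or if a joint passes its speed limit or range.

## Working session

There is one attempt and no reset: what is moved stays moved. The work goes in short steps, Python scripts to look and compute and a shell command to move; the robot and the scene stay as the last step left them, time stands still between calls to the robot, and variables do not carry over. Pictures are saved under pics/ and viewed, and the job is handed in when it is done.

```bash
ls; mkdir -p pics
python3 - <<'E'
from bench import arm
import cv2
for n in("scene","top"):
    cv2.imwrite(f"pics/{n}0.png",arm.camera(n)); c=arm.calibration(n); print(n,c)
print(arm.get_obs())
E
```

```text
pics
scene {'intrinsics': array([[576.5553186 ,   0.        , 310.68509133],
       [  0.        , 576.5553186 , 238.19334389],
       [  0.        ,   0.        ,   1.        ]]), 'dist': array([0.02469215, 0.        , 0.        , 0.        , 0.        ]), 'R': array([[-0.84053933,  0.54153493,  0.01528257],
       [ 0.43425723,  0.6903588 , -0.57864098],
       [-0.32390476, -0.47973393, -0.81543919]]), 't': array([ 0.4669992 , -0.13400806,  1.60332817])}
top {'intrinsics': array([[555.13628129,   0.        , 319.69283505],
       [  0.        , 555.13628129, 239.74213176],
       [  0.        ,   0.        ,   1.        ]]), 'dist': array([-0.15628407,  0.        ,  0.        ,  0.        ,  0.        ]), 'R': array([[ 1.42920623e-02, -9.99894537e-01,  2.57910214e-03],
       [-9.88508350e-01, -1.45174252e-02, -1.50467560e-01],
       [ 1.50489133e-01, -3.98972255e-04, -9.88611583e-01]]), 't': array([-0.05607533,  0.54035144,  1.33201789])}
{'time': 0.1, 'qpos': array([ 1.01188691e+00,  2.21122079e-01,  1.52750580e+00,  9.75211131e-06,
        1.39469280e+00, -1.26137922e-01]), 'dq': array([ 0.00047565, -0.00234073, -0.0035656 , -0.00032322,  0.0012368 ,
        0.00044551]), 'joint_torque': array([ 1.70327083e-03, -4.98241031e+01, -3.90547514e+01, -1.18912276e-04,
        5.72527904e-03,  6.52079478e-06]), 'eef_pos': array([0.26186714, 0.56693282, 0.24931939]), 'eef_rot': array([ 2.14701824e-01,  9.76679262e-01, -8.12213860e-04, -2.94714230e-04]), 'wrist_force': array([-0.1912165 ,  0.43479497,  0.21753062]), 'ft_torque': array([ 0.03011976,  0.01823184, -0.03244459]), 'opening': 0.08545456593070805}
```

View pics/scene0.png

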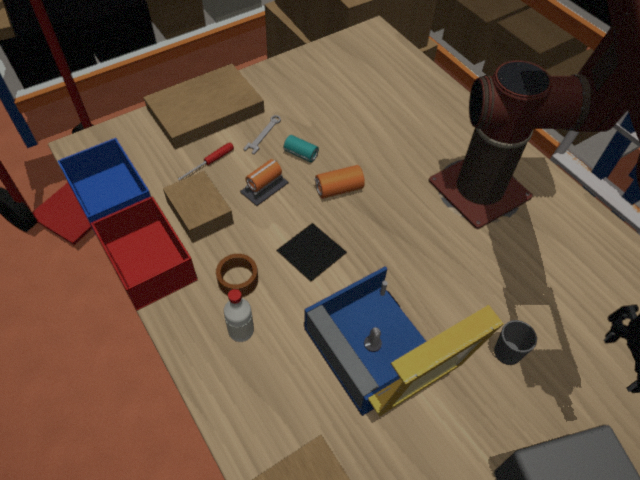

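View pics/top0.png

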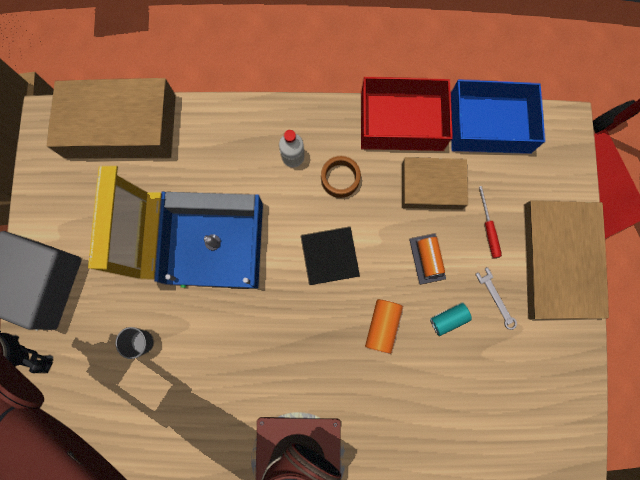

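```bash
cat > h.py <<'E'
import numpy as np, cv2
from bench import arm
from scipy.spatial.transform import Rotation as Rn
C={n:arm.calibration(n) for n in("scene","top")}
def proj(n,X):
    c=C[n]; X=np.atleast_2d(np.asarray(X,float))
    p,_=cv2.projectPoints(X,cv2.Rodrigues(c["R"])[0],c["t"],c["intrinsics"],c["dist"]); return p[:,0]
def ray(n,uv):
    c=C[n]; p=cv2.undistortPoints(np.array([[uv]],float),c["intrinsics"],c["dist"])[0,0]
    d=c["R"].T@np.array([p[0],p[1],1]); o=-c["R"].T@c["t"]; return o,d/np.linalg.norm(d)
def atz(n,uv,z):
    o,d=ray(n,uv); return o+d*(z-o[2])/d[2]
def tri(a,b):
    A=[];B=[]
    for n,uv in(("scene",a),("top",b)):
        o,d=ray(n,uv); P=np.eye(3)-np.outer(d,d); A.append(P);B.append(P@o)
    return np.linalg.lstsq(np.vstack(A),np.hstack(B),rcond=None)[0]
def w(n,p): return C[n]["R"].T@(np.asarray(p)-C[n]["t"])
def crop(img,x0,y0,x1,y1,s,fn):
    cv2.imwrite(fn,cv2.resize(img[y0:y1,x0:x1],None,fx=s,fy=s,interpolation=cv2.INTER_CUBIC))
def zoom2(fn,ct,cs,r=40):
    """side by side crops top, scene"""
    o=[]
    for n,c in(("top",ct),("scene",cs)):
        i=arm.camera(n); x,y=[int(v) for v in c]
        o.append(cv2.resize(i[max(0,y-r):y+r,max(0,x-r):x+r],(390,390),interpolation=cv2.INTER_CUBIC))
    cv2.imwrite(fn,np.hstack(o))
def rot_rows(Rt):
    "rotvec in tool axes (8deg units) from present to Rt"
    R0=Rn.from_quat(arm.get_obs()["eef_rot"]); return (R0.inv()*Rt).as_rotvec()/np.deg2rad(8)
def trav(p):
    o=arm.get_obs(); return Rn.from_quat(o["eef_rot"]).inv().apply(np.asarray(p)-o["eef_pos"])/0.05
E
python3 - <<'E'
from h import *
print([a for a in dir(arm) if a[0]!='_'])
print(arm.tcp_to_tips)
for n in("scene","top"):
    for t in("roll","cradle","pad","feeder","shaft","hood","hood_edge"):
        r=arm.find_in(n,t); print(n,t,[(round(d["conf"],2),w(n,d["centre"]).round(4)) for d in r])
print(arm.get_obs()["time"])
a=cv2.imread("pics/top0.png");b=cv2.imread("pics/scene0.png")
o=[cv2.resize(a[220:290,395:465],(390,390),interpolation=2),cv2.resize(b[150:210,235:295],(390,390),interpolation=2)]
cv2.imwrite("pics/c1.png",np.hstack(o))
o=[cv2.resize(a[205:275,180:250],(390,390),interpolation=2),cv2.resize(b[305:375,340:410],(390,390),interpolation=2)]
cv2.imwrite("pics/c2.png",np.hstack(o))
E
```

```text
['IKError', 'calibration', 'camera', 'close_job', 'find_in', 'get_obs', 'tcp_to_tips', 'trace']
0.019
scene roll [(0.75, array([ 0.3536, -0.3584,  0.0409])), (0.65, array([ 0.5079, -0.3106,  0.0686])), (0.38, array([ 0.6964, -0.3135,  0.0617]))]
scene cradle [(0.75, array([ 0.5213, -0.3004,  0.0086]))]
scene pad [(0.87, array([ 0.5099, -0.0698,  0.0074]))]
scene feeder [(0.9, array([0.5521, 0.2685, 0.1002]))]
scene shaft [(0.72, array([0.5383, 0.2269, 0.0377]))]
scene hood [(0.66, array([0.5513, 0.39  , 0.332 ]))]
scene hood_edge [(0.69, array([0.5531, 0.3923, 0.3346]))]
top roll [(0.89, array([ 0.352 , -0.3686,  0.048 ])), (0.65, array([ 0.4977, -0.3174,  0.072 ]))]
top cradle [(0.96, array([ 0.4869, -0.3068,  0.0119]))]
top pad []
top feeder [(0.64, array([0.5382, 0.3174, 0.1004]))]
top shaft [(0.77, array([0.5261, 0.2131, 0.031 ]))]
top hood [(0.55, array([0.5365, 0.3819, 0.2114]))]
top hood_edge [(0.8, array([0.5319, 0.3814, 0.2128]))]
0.8
```

View pics/c1.png

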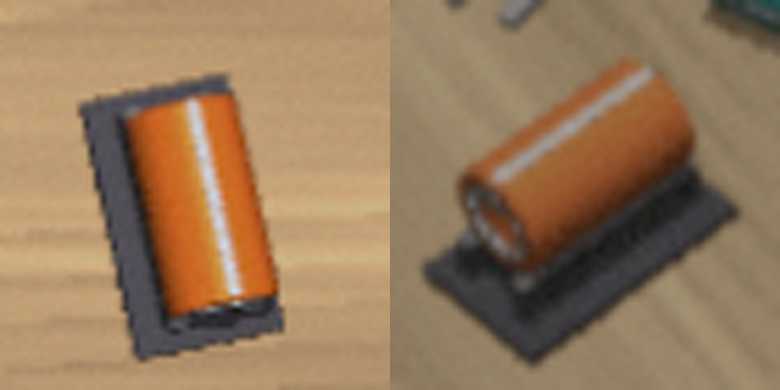

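View pics/c2.png

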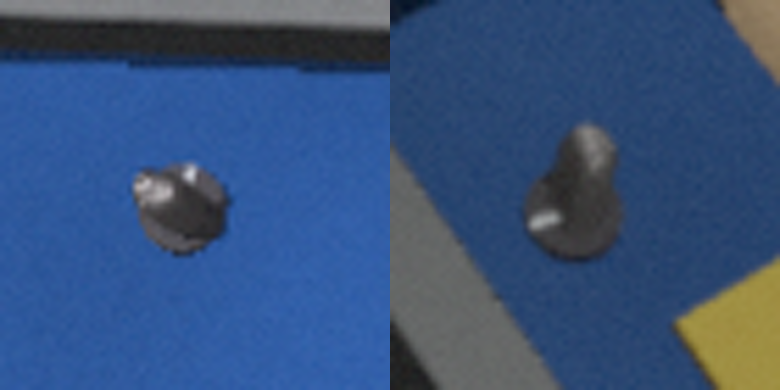

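Run:
```python
from h import *
a=cv2.imread("pics/top0.png");b=cv2.imread("pics/scene0.png")
crop(a,85,155,275,300,4,"pics/f1.png")
crop(b,295,260,510,420,3.7,"pics/f2.png")
```

```text
(no output)
```

View pics/f1.png

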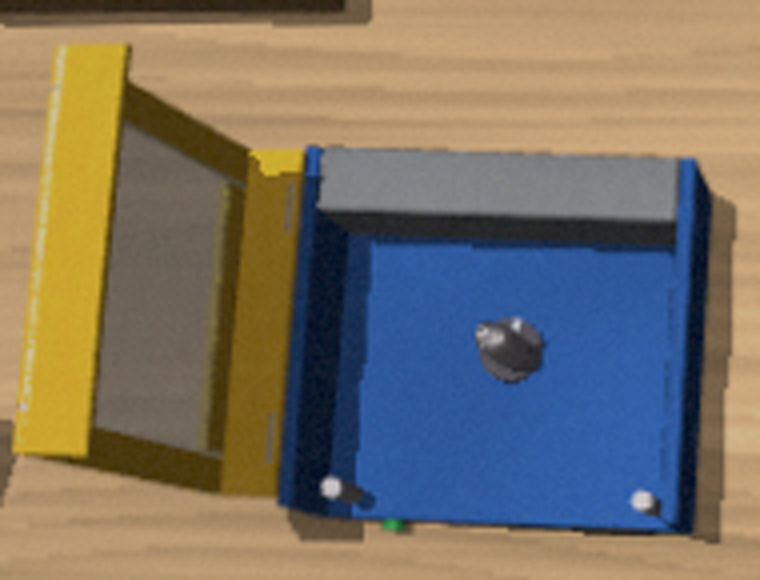

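View pics/f2.png

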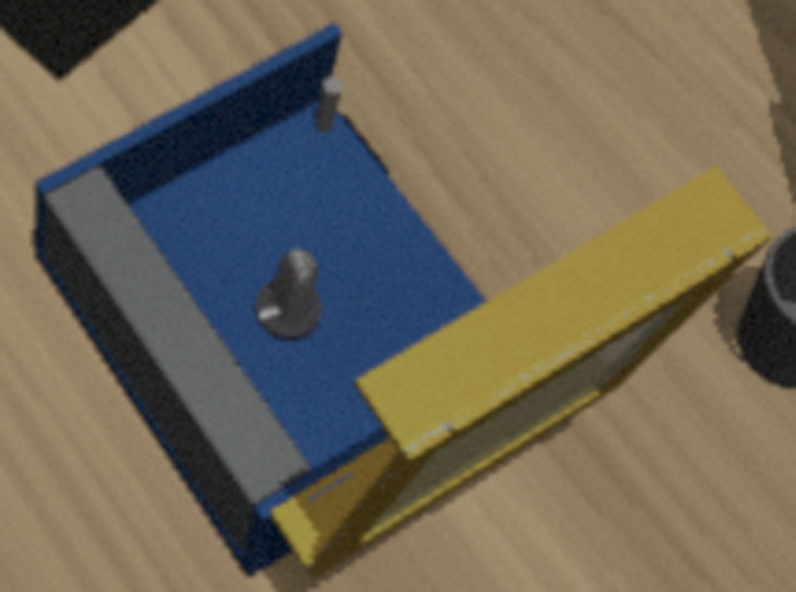

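Run:
```python
from h import *
from scipy.optimize import least_squares
ob=[("top",(258.5,195),(.11,-.12,.1)),("top",(258,287.5),(-.11,-.12,.1)),("top",(161.25,191.75),(.11,.12,.1)),("top",(155.25,280.75),(-.11,.12,.1)),
("top",(206.75,238),(0,0,.086)),("top",(212.5,242.25),(0,0,.026)),
("scene",(305.3,310.5),(.11,-.12,.1)),("scene",(385.5,266.8),(-.11,-.12,.1)),("scene",(365.8,399.2),(.11,.12,.1)),
("scene",(376,329.7),(0,0,.086)),("scene",(373.1,343.2),(0,0,.026))]
def T(p,L): 
    c,s=np.cos(p[2]),np.sin(p[2]); return [p[0]+c*L[0]-s*L[1],p[1]+s*L[0]+c*L[1],L[2]]
def f(p): return np.hstack([proj(n,T(p,L))[0]-uv for n,uv,L in ob])
r=least_squares(f,[.53,.21,0],loss="soft_l1"); print(r.x); print(r.fun.reshape(-1,2).round(1))
for sub in("top","scene"):
    def g(p): return np.hstack([proj(n,T(p,L))[0]-uv for n,uv,L in ob if n==sub])
    print(sub,least_squares(g,[.53,.21,0]).x)
print("shaft tri",tri((376,329.7),(206.75,238)),tri((373.1,343.2),(212.5,242.25)))
for z in(.07,.09):print(atz("top",(167.75,276.75),z),atz("top",(245.75,280),z))
```

```text
[ 0.53208102  0.22193476 -0.02423368]
[[ 0.4 -0.2]
 [-4.2 -1.1]
 [-0.3 -0.2]
 [-1.7  1.2]
 [ 0.7  1. ]
 [-0.4  0.4]
 [-1.4 -2.1]
 [-0.2 -1.7]
 [ 0.2  1. ]
 [-0.3  0.7]
 [-0.3 -0.8]]
top [ 0.53254376  0.21964128 -0.01508984]
scene [ 0.53201741  0.22327733 -0.02390699]
shaft tri [0.53320227 0.22269107 0.09225778] [0.53264407 0.2222603  0.02332544]
[0.44051416 0.31886952 0.07      ] [0.43628935 0.12793968 0.07      ]
[0.43891776 0.31335023 0.09      ] [0.43475656 0.1252952  0.09      ]
```

Run:
```python
from h import *
for nm,z,c in(("cradle",.008,[(409.4,238.8),(435.4,233.5),(446.2,279.2),(419.8,284.3)]),("pad",.004,[(301,235.5),(350.5,227.5),(359,276),(308,284)])):
    P=np.array([atz("top",u,z) for u in c]); print(nm,P.mean(0).round(4),P.round(4).tolist()); e=P[0]-P[3]+P[1]-P[2]; print("yaw of img-up edge",np.arctan2(e[1],e[0]),np.linalg.norm(e)/2)
# roll line ends top z=.076
o=(395,220);s=390/70
L=[atz("top",(o[0]+x/s,o[1]+y/s),.076) for x,y in((192,98),(235,295))]; print("line",L, np.linalg.norm(L[0]-L[1]))
# roll silhouette edges: left (130..., )
for z in (.051,):
  for x,y in((127,115),(170,320),(237,97),(278,298)): print(atz("top",(o[0]+x/s,o[1]+y/s),z).round(4))
b=cv2.imread("pics/scene0.png")
crop(b,235,150,295,210,10,"pics/c3.png")
```

```text
cradle [ 0.5012 -0.323   0.008 ] [[0.5519, -0.2765, 0.008], [0.5666, -0.3438, 0.008], [0.4498, -0.3698, 0.008], [0.4363, -0.302, 0.008]]
yaw of img-up edge 0.21789670424086674 0.11900098654392524
pad [ 0.5065 -0.074   0.004 ] [[0.5569, -0.0006, 0.004], [0.5795, -0.1264, 0.004], [0.4558, -0.1486, 0.004], [0.4338, -0.0205, 0.004]]
yaw of img-up edge 0.1691756909816342 0.12518919814076163
line [array([ 0.54496884, -0.31454112,  0.076     ]), array([ 0.45907669, -0.3321748 ,  0.076     ])] 0.087683560881599
[ 0.5409 -0.2903  0.051 ]
[ 0.4501 -0.3085  0.051 ]
[ 0.5497 -0.3399  0.051 ]
[ 0.4603 -0.3568  0.051 ]
```

View pics/c3.png

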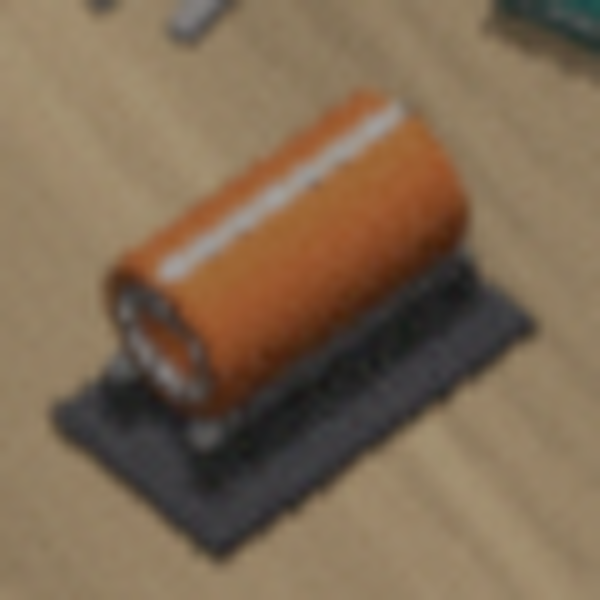

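Three things could pass for the roll: the orange one in the cradle (top 431,256), the bigger orange one lying on the bench (384,326) and the turquoise one (451,319). I choose the one in the cradle, because it is the smaller orange one. The crop confirms it, with its white line facing straight up.

```bash
cat >> h.py <<'E'
def Rd(az,tilt=0):
    a=np.deg2rad(az); c,s=np.cos(a),np.sin(a)
    M=np.array([[c,s,0],[s,-c,0],[0,0,-1.]]); return Rn.from_matrix(M)*Rn.from_euler("y",tilt,degrees=True)
def go(p,R):
    print("travel",trav(p).round(2).tolist(),"rotation",rot_rows(R).round(2).tolist())
def st():
    o=arm.get_obs(); print("t",round(o["time"],2),"p",o["eef_pos"].round(4),"q",o["qpos"].round(2),"F",o["wrist_force"].round(1),"open",round(o["opening"],4))
    M=Rn.from_quat(o["eef_rot"]).as_matrix(); print("xaz",np.rad2deg(np.arctan2(M[1,0],M[0,0])).round(1),"z",M[:,2].round(3),"y",M[:,1].round(3))
E
python3 - <<'E'
from h import *
go((.33,.27,.33),Rd(90)); go((.33,.27,.33),Rd(100));st()
E
```

```text
travel [-3.73, -4.83, -1.59] rotation [0.0, -0.0, 8.15]
travel [-3.73, -4.83, -1.59] rotation [0.0, -0.0, 6.9]
t 0.8 p [0.2621 0.5674 0.2503] q [ 1.01  0.22  1.53  0.    1.39 -0.13] F [-0.1 -0.1 -0.3] open 0.0853
xaz 155.2 z [-0.  0. -1.] y [0.419 0.908 0.   ]
```

```bash
python3 -m pendant '[{"travel":[0,0,-1.6],"rotation":[0,0,1],"jaw":85},{"travel":[-1,-1.2,-1.6],"rotation":[0,0,2],"jaw":85},{"travel":[-2,-2.4,-1.6],"rotation":[0,0,3],"jaw":85},{"travel":[-3,-3.6,-1.6],"rotation":[0,0,4],"jaw":85},{"travel":[-3.7,-4.8,-1.6],"rotation":[0,0,5],"jaw":85},{"travel":[-3.7,-4.8,-1.6],"rotation":[0,0,6],"jaw":85},{"travel":[-3.7,-4.8,-1.6],"rotation":[0,0,7],"jaw":85},{"travel":[-3.7,-4.8,-1.6],"rotation":[0,0,8],"jaw":85},{"travel":[-3.7,-4.8,-1.6],"rotation":[0,0,8.1],"jaw":85}]'
python3 - <<'E'
from h import *
st(); go((.45,-.20,.25),Rd(11.7,0)); go((.47,-.33,.16),Rd(11.7,35))
E
```

```text
time: 1.7
eef_pos: [0.33, 0.2705, 0.3309]
eef_rot: [0.706, 0.708, 0.001, 0.0]
wrist_force: [0.4, 0.4, 0.2]
opening: 0.0854
t 1.7 p [0.33   0.2705 0.3309] q [ 0.5  -0.32  1.9  -0.    1.56  0.5 ] F [0.4 0.4 0.2] open 0.0854
xaz 90.1 z [ 0.001  0.001 -1.   ] y [1.    0.002 0.001]
travel [-9.42, 2.38, 1.61] rotation [0.01, -0.01, 9.8]
travel [-12.02, 2.77, 3.41] rotation [-2.98, 3.65, 9.47]
```

```bash
python3 -m pendant '[{"travel":[-1,0.2,0],"rotation":[0,0,1],"jaw":85},{"travel":[-2,0.5,0],"rotation":[0,0,2],"jaw":85},{"travel":[-3,0.7,0.2],"rotation":[0,0,3],"jaw":85},{"travel":[-4,1,0.4],"rotation":[0,0,4],"jaw":85},{"travel":[-5,1.2,0.6],"rotation":[0,0,5],"jaw":85},{"travel":[-6,1.5,0.8],"rotation":[0,0,6],"jaw":85},{"travel":[-7,1.8,1],"rotation":[0,0,7],"jaw":85},{"travel":[-8,2,1.2],"rotation":[0,0,8],"jaw":85},{"travel":[-9,2.3,1.4],"rotation":[0,0,9],"jaw":85},{"travel":[-9.4,2.4,1.6],"rotation":[0,0,9.8],"jaw":85},{"travel":[-9.4,2.4,1.6],"rotation":[0,0,9.8],"jaw":85}]'
python3 - <<'E'
from h import *
st(); p=np.array([.501,-.323,.051]); R=Rd(11.7,35); b=R.apply([0,0,-1])
go(p+.09*b,R)
E
```

```text
time: 2.8
eef_pos: [0.4531, -0.2001, 0.2475]
eef_rot: [0.995, 0.103, -0.002, -0.001]
wrist_force: [0.2, 0.5, -0.5]
opening: 0.0853
t 2.8 p [ 0.4531 -0.2001  0.2475] q [-0.57 -0.09  1.86 -0.    1.38  0.79] F [ 0.2  0.5 -0.5] open 0.0853
xaz 11.9 z [-0.003  0.001 -1.   ] y [ 0.206 -0.979 -0.002]
travel [-0.59, 2.6, 2.45] rotation [-0.02, 4.4, 0.02]
```

```bash
python3 -m pendant '[{"travel":[-0.2,0.8,0.4],"rotation":[0,1,0],"jaw":85},{"travel":[-0.4,1.6,1],"rotation":[0,2,0],"jaw":85},{"travel":[-0.5,2.2,1.6],"rotation":[0,3,0],"jaw":85},{"travel":[-0.6,2.6,2.2],"rotation":[0,4,0],"jaw":85},{"travel":[-0.6,2.6,2.45],"rotation":[0,4.4,0],"jaw":85},{"travel":[-0.6,2.6,2.45],"rotation":[0,4.4,0],"jaw":85},{"travel":[-0.6,2.6,2.45],"rotation":[0,4.4,0],"jaw":85}]'
python3 - <<'E'
from h import *
st(); p=np.array([.501,-.323,.051]); R=Rd(11.7,35); 
go(p,R)
zoom2("pics/g1.png",proj("top",p)[0],proj("scene",p)[0],60)
E
```

```text
time: 3.5
eef_pos: [0.4509, -0.3298, 0.128]
eef_rot: [0.948, 0.101, 0.3, -0.032]
wrist_force: [1.2, -0.4, 0.4]
opening: 0.0849
t 3.5 p [ 0.4509 -0.3298  0.128 ] q [-1.1   0.04  2.09  0.74  0.98 -0.16] F [ 1.2 -0.4  0.4] open 0.0849
xaz 12.1 z [ 0.562  0.121 -0.818] y [ 0.21  -0.978 -0.001]
travel [-0.06, 0.08, 1.84] rotation [-0.04, -0.01, 0.04]
```

View pics/g1.png

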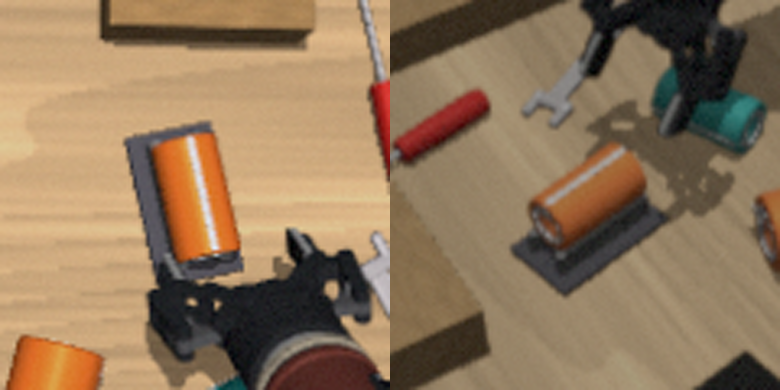

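```bash
python3 -m pendant '[{"travel":[0,0.05,0.5],"rotation":[0,0,0],"jaw":85},{"travel":[-0.05,0.08,1],"rotation":[0,0,0],"jaw":85},{"travel":[-0.06,0.08,1.4],"rotation":[0,0,0],"jaw":85},{"travel":[-0.06,0.08,1.7],"rotation":[0,0,0],"jaw":85},{"travel":[-0.06,0.08,1.84],"rotation":[0,0,0],"jaw":85},{"travel":[-0.06,0.08,1.84],"rotation":[0,0,0],"jaw":85}]'
python3 - <<'E'
from h import *
st(); p=np.array([.501,-.323,.051]); R=Rd(11.7,35); 
go(p,R)
zoom2("pics/g2.png",proj("top",p)[0],proj("scene",p)[0],40)
E
```

```text
time: 4.2
eef_pos: [0.5021, -0.3233, 0.0517]
eef_rot: [0.948, 0.101, 0.301, -0.032]
wrist_force: [-0.1, 0.5, 0.7]
opening: 0.0854
t 4.2 p [ 0.5021 -0.3233  0.0517] q [-1.    0.25  2.04  0.84  0.81 -0.23] F [-0.1  0.5  0.7] open 0.0854
xaz 12.2 z [ 0.564  0.121 -0.817] y [ 0.211 -0.977  0.001]
travel [-0.03, -0.01, -0.0] rotation [-0.03, -0.03, 0.06]
```

View pics/g2.png

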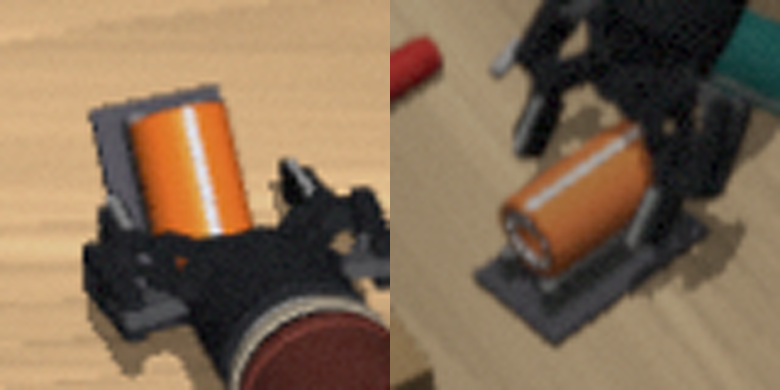

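```bash
python3 -m pendant '[{"travel":[0,0,0],"rotation":[0,0,0],"jaw":60},{"travel":[0,0,0],"rotation":[0,0,0],"jaw":45},{"travel":[0,0,0],"rotation":[0,0,0],"jaw":40},{"travel":[0,0,0],"rotation":[0,0,0],"jaw":40},{"travel":[0,0,0],"rotation":[0,0,0],"jaw":40},{"travel":[0,0,0],"rotation":[0,0,0],"jaw":40}]' 60
python3 - <<'E'
from h import *
st()
E
```

```text
time: 4.9
eef_pos: [0.5, -0.3207, 0.0514]
eef_rot: [0.948, 0.101, 0.301, -0.035]
wrist_force: [-11.3, 11.2, 16.2]
opening: 0.0485
t 4.9 p [ 0.5    -0.3207  0.0514] q [-1.    0.25  2.04  0.84  0.82 -0.23] F [-11.3  11.2  16.2] open 0.0485
xaz 12.0 z [ 0.563  0.128 -0.816] y [ 0.213 -0.977 -0.006]
```

```bash
python3 -m pendant '[{"travel":[0.1,0,-0.16],"rotation":[0,0,0],"jaw":40},{"travel":[0.3,0,-0.4],"rotation":[0,0,0],"jaw":40},{"travel":[0.55,0,-0.8],"rotation":[0,0,0],"jaw":40},{"travel":[0.8,0,-1.2],"rotation":[0,0,0],"jaw":40},{"travel":[1.15,0,-1.63],"rotation":[0,0,0],"jaw":40},{"travel":[1.15,0,-1.63],"rotation":[0,0,0],"jaw":40},{"travel":[1.15,0,-1.63],"rotation":[0,0,0],"jaw":40}]'
python3 - <<'E'
from h import *
st();p=arm.get_obs()["eef_pos"]
zoom2("pics/g3.png",proj("top",p)[0],proj("scene",p)[0],60)
go((.5,-.2,.16),Rd(0,-10))
go((.5065,-.074,.14),Rd(-10,-55))
E
```

```text
time: 5.6
eef_pos: [0.5004, -0.3244, 0.1507]
eef_rot: [0.948, 0.1, 0.301, -0.031]
wrist_force: [0.5, -0.1, -3.3]
opening: 0.049
t 5.6 p [ 0.5004 -0.3244  0.1507] q [-1.    0.06  2.02  0.72  0.96 -0.04] F [ 0.5 -0.1 -3.3] open 0.049
xaz 12.1 z [ 0.564  0.118 -0.817] y [ 0.208 -0.978  0.002]
travel [0.55, -2.41, 0.12] rotation [-0.35, -5.62, 1.5]
travel [0.85, -4.85, 0.82] rotation [0.51, -11.11, 3.01]
```

View pics/g3.png

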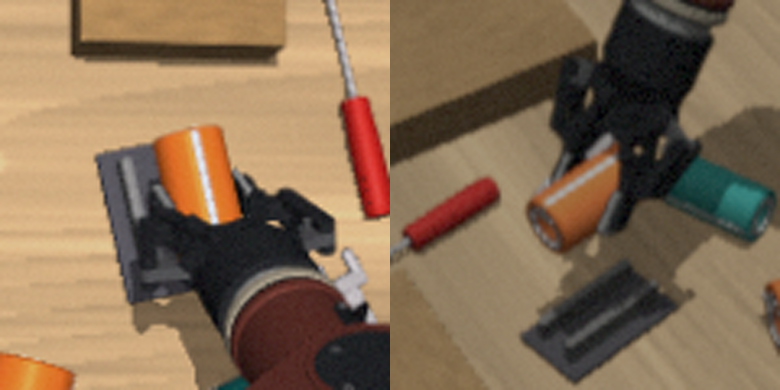

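```bash
python3 -m pendant '[{"travel":[0.1,-0.3,0],"rotation":[0,-0.7,0.2],"jaw":40},{"travel":[0.2,-0.7,0],"rotation":[-0.1,-1.5,0.4],"jaw":40},{"travel":[0.3,-1.1,0],"rotation":[-0.15,-2.4,0.6],"jaw":40},{"travel":[0.4,-1.5,0.1],"rotation":[-0.2,-3.3,0.9],"jaw":40},{"travel":[0.5,-1.9,0.1],"rotation":[-0.3,-4.2,1.1],"jaw":40},{"travel":[0.55,-2.3,0.1],"rotation":[-0.35,-5.0,1.3],"jaw":40},{"travel":[0.55,-2.41,0.12],"rotation":[-0.35,-5.62,1.5],"jaw":40},{"travel":[0.55,-2.41,0.12],"rotation":[-0.35,-5.62,1.5],"jaw":40}]'
python3 - <<'E'
from h import *
st()
go((.5065,-.074,.14),Rd(-10,-55))
E
```

```text
time: 6.5
eef_pos: [0.5014, -0.1987, 0.1588]
eef_rot: [0.996, 0.002, -0.089, -0.0]
wrist_force: [0.4, -0.4, -2.8]
opening: 0.0484
t 6.5 p [ 0.5014 -0.1987  0.1588] q [-0.48  0.23  1.71 -0.08  1.37  1.11] F [ 0.4 -0.4 -2.8] open 0.0484
xaz 0.2 z [-0.177  0.001 -0.984] y [ 0.003 -1.    -0.001]
travel [0.17, -2.49, 0.35] rotation [0.7, -5.59, 1.1]
```

```bash
python3 -m pendant '[{"travel":[0.05,-0.4,0],"rotation":[0.1,-0.8,0.1],"jaw":40},{"travel":[0.05,-0.8,0],"rotation":[0.2,-1.6,0.3],"jaw":40},{"travel":[0.1,-1.2,0],"rotation":[0.3,-2.4,0.5],"jaw":40},{"travel":[0.1,-1.7,0.1],"rotation":[0.4,-3.2,0.6],"jaw":40},{"travel":[0.15,-2.1,0.2],"rotation":[0.5,-4,0.8],"jaw":40},{"travel":[0.17,-2.4,0.3],"rotation":[0.6,-4.8,1],"jaw":40},{"travel":[0.17,-2.49,0.35],"rotation":[0.7,-5.59,1.1],"jaw":40},{"travel":[0.17,-2.49,0.35],"rotation":[0.7,-5.59,1.1],"jaw":40},{"travel":[0.17,-2.49,0.35],"rotation":[0.7,-5.59,1.1],"jaw":40}]'
python3 - <<'E'
from h import *
st();p=arm.get_obs()["eef_pos"]
zoom2("pics/g4.png",proj("top",p)[0],proj("scene",p)[0],60)
E
```

```text
time: 7.4
eef_pos: [0.5057, -0.0769, 0.1406]
eef_rot: [0.885, -0.079, -0.458, -0.041]
wrist_force: [0.4, 0.1, -1.7]
opening: 0.0488
t 7.4 p [ 0.5057 -0.0769  0.1406] q [-0.26  0.78  1.22 -0.08  2.08  1.48] F [ 0.4  0.1 -1.7] open 0.0488
xaz -10.2 z [-0.803  0.145 -0.578] y [-0.177 -0.984 -0.001]
```

View pics/g4.png

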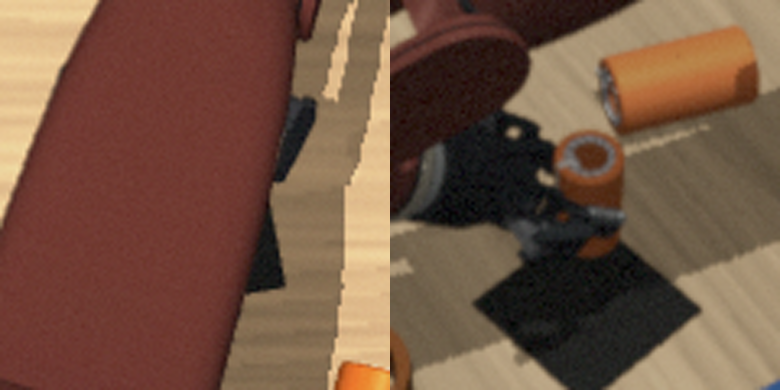

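```bash
cat >> h.py <<'E'
def overlay(img,n,p,az,tilt_u=(0,0,1),x0=None,s=6,r=45,fn=None):
    """draw cylinder outline circles at both ends, line at az"""
    u=np.array(tilt_u,float);u/=np.linalg.norm(u)
    a=np.array([np.cos(az),np.sin(az),0]); a-=u*(a@u); a/=np.linalg.norm(a); b=np.cross(u,a)
    c=proj(n,p)[0]; x0,y0=int(c[0])-r,int(c[1])-r
    x0=max(x0,0);y0=max(y0,0)
    im=cv2.resize(img[y0:y0+2*r,x0:x0+2*r],None,fx=s,fy=s,interpolation=cv2.INTER_CUBIC)
    for h in(-.045,.045):
        P=[p+h*u+.025*(np.cos(t)*a+np.sin(t)*b) for t in np.linspace(0,6.2832,60)]
        q=((proj(n,P)-[x0,y0]+.5)*s).astype(int); cv2.polylines(im,[q],True,(0,255,0),1)
    q=((proj(n,[p+.045*u,p+.045*u+.025*a,p-.045*u+.025*a])-[x0,y0]+.5)*s).astype(int); cv2.polylines(im,[q],False,(255,255,0),1)
    cv2.imwrite(fn,im)
E
python3 - <<'E'
from h import *
p=arm.get_obs()["eef_pos"]
overlay(arm.camera("scene"),"scene",p,np.deg2rad(-10),fn="pics/o1.png")
E
```

```text
(no output)
```

View pics/o1.png

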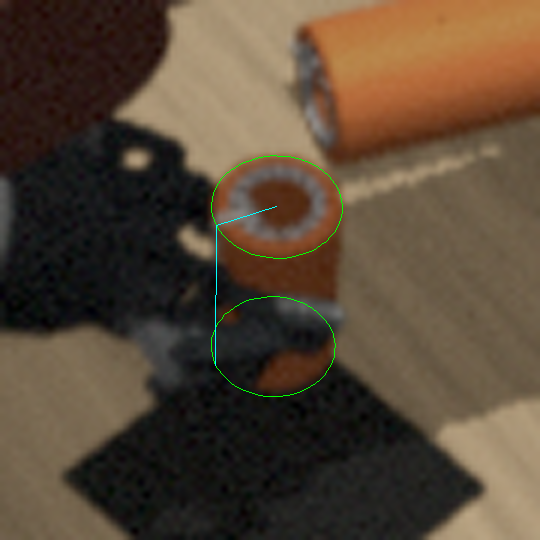

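```bash
python3 -m pendant '[{"travel":[0.3,0,0.21],"rotation":[0,0,0],"jaw":40},{"travel":[0.6,0,0.42],"rotation":[0,0,0],"jaw":40},{"travel":[0.9,0,0.63],"rotation":[0,0,0],"jaw":40},{"travel":[1.15,0,0.81],"rotation":[0,0,0],"jaw":40},{"travel":[1.3,0,0.92],"rotation":[0,0,0],"jaw":40},{"travel":[1.4,0,0.99],"rotation":[0,0,0],"jaw":40},{"travel":[1.4,0,0.99],"rotation":[0,0,0],"jaw":40}]'
python3 - <<'E'
from h import *
st()
E
```

```text
time: 8.25
eef_pos: [0.5059, -0.0763, 0.0559]
eef_rot: [0.884, -0.079, -0.459, -0.04]
wrist_force: [-0.8, 0.2, -2.1]
opening: 0.0486
t 8.25 p [ 0.5059 -0.0763  0.0559] q [-0.26  0.9   1.21 -0.08  1.98  1.49] F [-0.8  0.2 -2.1] open 0.0486
xaz -10.3 z [-0.805  0.144 -0.576] y [-0.177 -0.984  0.001]
```

```bash
python3 -m pendant '[{"travel":[0.025,0,0.017],"rotation":[0,0,0],"jaw":40},{"travel":[0.05,0,0.034],"rotation":[0,0,0],"jaw":40},{"travel":[0.066,0,0.046],"rotation":[0,0,0],"jaw":40},{"travel":[0.066,0,0.046],"rotation":[0,0,0],"jaw":40}]'
python3 - <<'E'
from h import *
st()
overlay(arm.camera("scene"),"scene",arm.get_obs()["eef_pos"],np.deg2rad(-10),fn="pics/o2.png")
E
```

```text
time: 8.65
eef_pos: [0.5066, -0.0765, 0.0532]
eef_rot: [0.885, -0.079, -0.458, -0.04]
wrist_force: [0.4, -0.4, -2.9]
opening: 0.0483
t 8.65 p [ 0.5066 -0.0765  0.0532] q [-0.26  0.91  1.21 -0.08  1.98  1.49] F [ 0.4 -0.4 -2.9] open 0.0483
xaz -10.3 z [-0.804  0.143 -0.578] y [-0.177 -0.984  0.001]
```

View pics/o2.png

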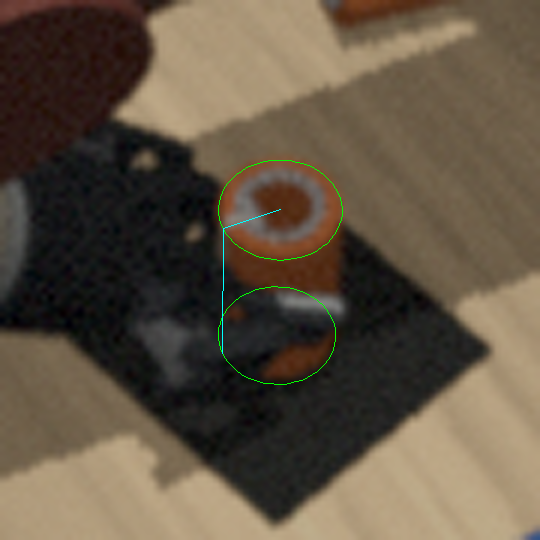

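```bash
python3 -m pendant '[{"travel":[0.02,0,0.014],"rotation":[0,0,0],"jaw":40},{"travel":[0.04,0,0.028],"rotation":[0,0,0],"jaw":40},{"travel":[0.05,0,0.035],"rotation":[0,0,0],"jaw":40},{"travel":[0.05,0,0.035],"rotation":[0,0,0],"jaw":40}]'
python3 - <<'E'
from h import *
st()
E
```

```text
time: 9.1
eef_pos: [0.5066, -0.0765, 0.0509]
eef_rot: [0.884, -0.079, -0.458, -0.04]
wrist_force: [0.2, 0.1, 5.1]
opening: 0.0488
t 9.1 p [ 0.5066 -0.0765  0.0509] q [-0.26  0.91  1.21 -0.08  1.98  1.49] F [0.2 0.1 5.1] open 0.0488
xaz -10.3 z [-0.804  0.143 -0.577] y [-0.177 -0.984  0.001]
```

```bash
python3 -m pendant '[{"travel":[0.008,0,0.006],"rotation":[0,0,0],"jaw":40},{"travel":[0.008,0,0.006],"rotation":[0,0,0],"jaw":40},{"travel":[0.008,0,0.006],"rotation":[0,0,0],"jaw":50},{"travel":[0.008,0,0.006],"rotation":[0,0,0],"jaw":52},{"travel":[0.008,0,0.006],"rotation":[0,0,0],"jaw":56},{"travel":[0.008,0,0.006],"rotation":[0,0,0],"jaw":65},{"travel":[0.008,0,0.006],"rotation":[0,0,0],"jaw":75},{"travel":[0.008,0,0.006],"rotation":[0,0,0],"jaw":85},{"travel":[0.008,0,0.006],"rotation":[0,0,0],"jaw":85}]' 20
python3 - <<'E'
from h import *
st()
overlay(arm.camera("scene"),"scene",np.array([.5066,-.0765,.049]),np.deg2rad(-10),fn="pics/o3.png")
E
```

```text
time: 10.0
eef_pos: [0.5064, -0.0764, 0.0493]
eef_rot: [0.885, -0.079, -0.458, -0.04]
wrist_force: [-0.2, -1.0, -0.1]
opening: 0.0851
t 10.0 p [ 0.5064 -0.0764  0.0493] q [-0.26  0.91  1.21 -0.08  1.97  1.49] F [-0.2 -1.  -0.1] open 0.0851
xaz -10.3 z [-0.804  0.143 -0.577] y [-0.177 -0.984  0.001]
```

View pics/o3.png

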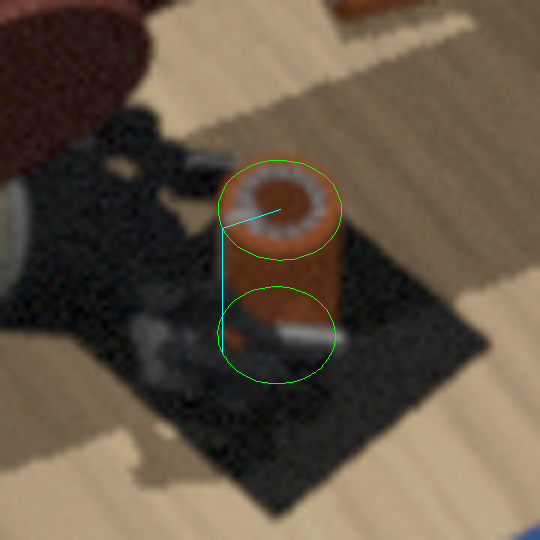

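```bash
python3 -m pendant '[{"travel":[0,0,-0.2],"rotation":[0,0,0],"jaw":85},{"travel":[0,0,-0.6],"rotation":[0,0,0],"jaw":85},{"travel":[0,0,-1.1],"rotation":[0,0,0],"jaw":85},{"travel":[0,0,-1.6],"rotation":[0,0,0],"jaw":85},{"travel":[0,0,-2.2],"rotation":[0,0,0],"jaw":85},{"travel":[0,0,-2.8],"rotation":[0,0,0],"jaw":85},{"travel":[0,0,-2.8],"rotation":[0,0,0],"jaw":85}]'
python3 - <<'E'
from h import *
st()
im=arm.camera("scene")
overlay(im,"scene",np.array([.5066,-.0765,.049]),np.deg2rad(-10),fn="pics/o4.png")
cv2.imwrite("pics/top1.png",arm.camera("top"))
go((.507,-.077,.2),Rd(75))
E
```

```text
time: 10.75
eef_pos: [0.6221, -0.0973, 0.1332]
eef_rot: [0.886, -0.079, -0.455, -0.04]
wrist_force: [1.1, 0.3, 0.5]
opening: 0.0851
t 10.75 p [ 0.6221 -0.0973  0.1332] q [-0.25  1.09  0.73 -0.08  2.27  1.48] F [1.1 0.3 0.5] open 0.0851
xaz -10.3 z [-0.8    0.142 -0.583] y [-0.177 -0.984  0.002]
travel [-2.46, 0.01, 1.05] rotation [-5.04, 5.5, -9.77]
```

View pics/o4.png

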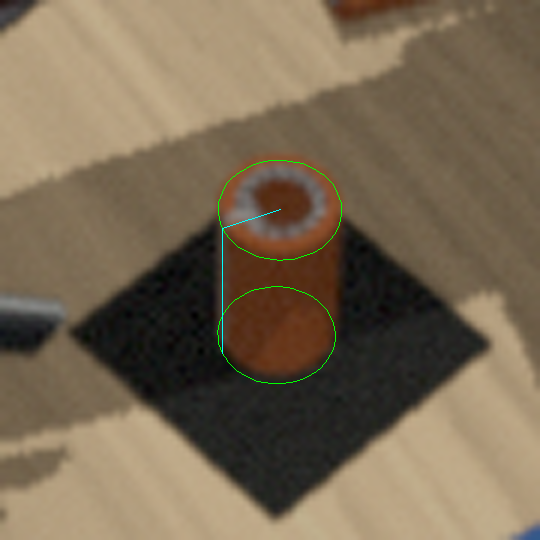

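View pics/top1.png

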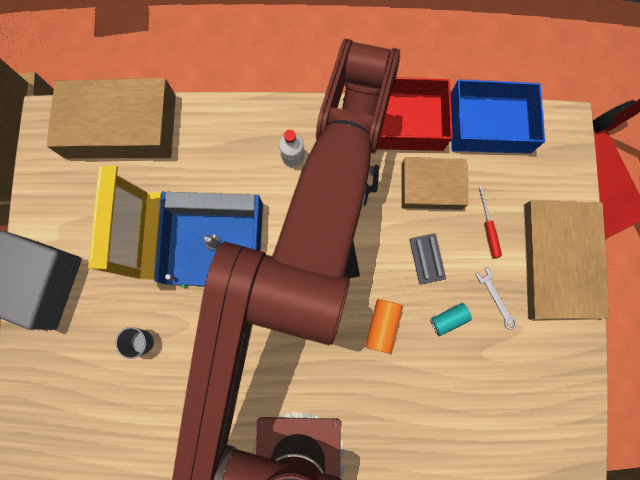

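Run:
```python
from h import *
go((.505,-.0785,.18),Rd(-10))
go((.56,-.0885,.19),Rd(-10))
```

```text
travel [-2.15, 0.05, 1.31] rotation [-0.0, 6.83, -0.02]
travel [-1.67, 0.05, 0.28] rotation [-0.0, 6.83, -0.02]
```

```bash
python3 -m pendant '[{"travel":[-0.4,0,-0.3],"rotation":[0,0.8,0],"jaw":85},{"travel":[-0.9,0,-0.4],"rotation":[0,1.8,0],"jaw":85},{"travel":[-1.4,0,-0.3],"rotation":[0,2.8,0],"jaw":85},{"travel":[-1.7,0,0],"rotation":[0,3.8,0],"jaw":85},{"travel":[-1.9,0.05,0.4],"rotation":[0,4.8,0],"jaw":85},{"travel":[-2.1,0.05,0.9],"rotation":[0,5.8,0],"jaw":85},{"travel":[-2.15,0.05,1.31],"rotation":[0,6.83,-0.02],"jaw":85},{"travel":[-2.15,0.05,1.31],"rotation":[0,6.83,-0.02],"jaw":85},{"travel":[-2.15,0.05,1.31],"rotation":[0,6.83,-0.02],"jaw":85},{"travel":[-2.15,0.05,1.31],"rotation":[0,6.83,-0.02],"jaw":85}]'
python3 - <<'E'
from h import *
st()
im=arm.camera("scene")
overlay(im,"scene",np.array([.505,-.0785,.049]),np.deg2rad(-10),fn="pics/o5.png",s=8)
im=arm.camera("top");p=proj("top",(.505,-.0785,.049))[0].astype(int)
crop(im,p[0]-50,p[1]-50,p[0]+50,p[1]+50,6,"pics/t5.png")
E
```

```text
time: 11.85
eef_pos: [0.5054, -0.0787, 0.1808]
eef_rot: [0.996, -0.088, -0.0, 0.0]
wrist_force: [0.7, -0.3, 0.8]
opening: 0.0849
t 11.85 p [ 0.5054 -0.0787  0.1808] q [-0.31  0.01  1.89 -0.    1.24  1.44] F [ 0.7 -0.3  0.8] open 0.0849
xaz -10.0 z [-0.001 -0.    -1.   ] y [-0.174 -0.985  0.   ]
```

View pics/o5.png

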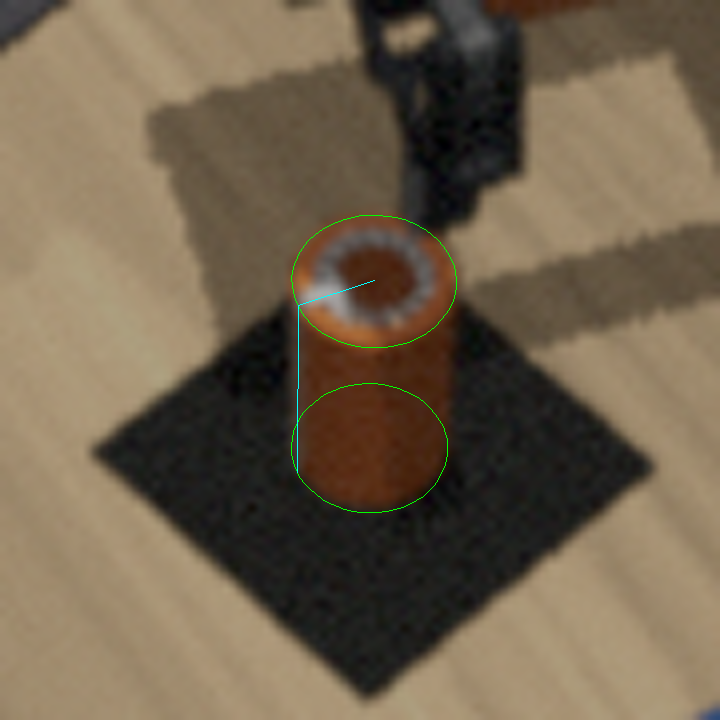

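View pics/t5.png

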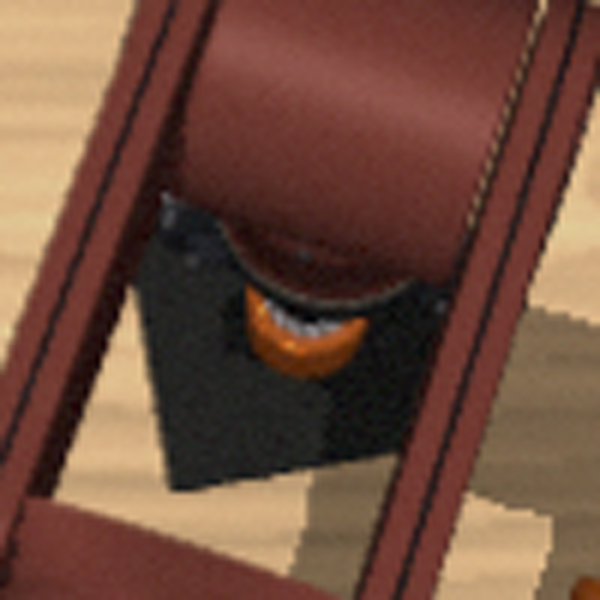

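```bash
python3 -m pendant '[{"travel":[0,0,0.5],"rotation":[0,0,0],"jaw":85},{"travel":[0,0,1],"rotation":[0,0,0],"jaw":85},{"travel":[0,0,1.5],"rotation":[0,0,0],"jaw":85},{"travel":[0,0,1.9],"rotation":[0,0,0],"jaw":85},{"travel":[0,0,2.2],"rotation":[0,0,0],"jaw":85},{"travel":[0,0,2.28],"rotation":[0,0,0],"jaw":70},{"travel":[0,0,2.28],"rotation":[0,0,0],"jaw":60},{"travel":[0,0,2.28],"rotation":[0,0,0],"jaw":50},{"travel":[0,0,2.28],"rotation":[0,0,0],"jaw":40},{"travel":[0,0,2.28],"rotation":[0,0,0],"jaw":40},{"travel":[0,0,2.28],"rotation":[0,0,0],"jaw":40}]' 40
python3 - <<'E'
from h import *
st()
E
```

```text
time: 13.05
eef_pos: [0.5055, -0.0787, 0.0671]
eef_rot: [0.996, -0.087, 0.0, 0.0]
wrist_force: [2.0, 2.0, 0.7]
opening: 0.0494
t 13.05 p [ 0.5055 -0.0787  0.0671] q [-0.31  0.17  1.96 -0.    1.01  1.44] F [2.  2.  0.7] open 0.0494
xaz -10.0 z [ 0. -0. -1.] y [-0.174 -0.985  0.   ]
```

```bash
python3 -m pendant '[{"travel":[0,0,-0.2],"rotation":[0,0,0],"jaw":40},{"travel":[0,0,-0.6],"rotation":[0,0,0],"jaw":40},{"travel":[0,0,-1.2],"rotation":[0,0,0],"jaw":40},{"travel":[0,0,-1.8],"rotation":[0,0,0],"jaw":40},{"travel":[0,0,-2.4],"rotation":[0,0,0],"jaw":40},{"travel":[0,0,-2.86],"rotation":[0,0,0],"jaw":40},{"travel":[0,0,-2.86],"rotation":[0,0,0],"jaw":40}]' 60
python3 - <<'E'
from h import *
st()
go((.5325,.222,.21),Rd(-1.4))
p=arm.get_obs()["eef_pos"]-[0,0,.018]
overlay(arm.camera("scene"),"scene",p,np.deg2rad(-10),fn="pics/o6.png",s=8)
E
```

```text
time: 13.75
eef_pos: [0.5067, -0.0793, 0.2134]
eef_rot: [0.996, -0.087, 0.002, 0.001]
wrist_force: [0.2, -0.8, -2.6]
opening: 0.0492
t 13.75 p [ 0.5067 -0.0793  0.2134] q [-0.31 -0.02  1.86 -0.    1.3   1.44] F [ 0.2 -0.8 -2.6] open 0.0492
xaz -10.0 z [ 0.005 -0.002 -1.   ] y [-0.174 -0.985  0.001]
travel [-0.54, -6.02, 0.06] rotation [0.01, -0.04, -1.08]
```

View pics/o6.png

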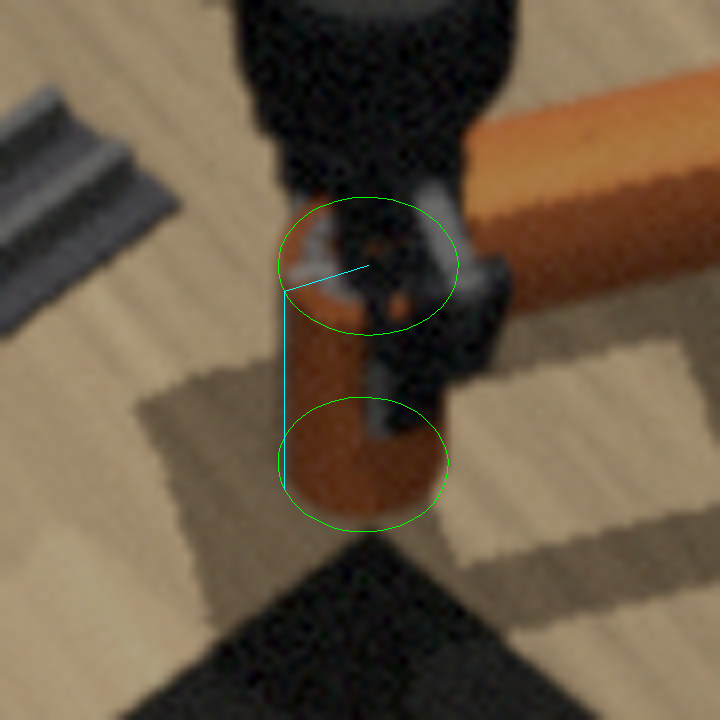

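```bash
python3 -m pendant '[{"travel":[0,-0.3,0],"rotation":[0,0,-0.1],"jaw":40},{"travel":[-0.1,-0.9,0],"rotation":[0,0,-0.2],"jaw":40},{"travel":[-0.2,-1.7,0],"rotation":[0,0,-0.4],"jaw":40},{"travel":[-0.25,-2.5,0],"rotation":[0,0,-0.5],"jaw":40},{"travel":[-0.3,-3.3,0],"rotation":[0,0,-0.6],"jaw":40},{"travel":[-0.4,-4.1,0],"rotation":[0,0,-0.8],"jaw":40},{"travel":[-0.5,-4.9,0],"rotation":[0,0,-0.9],"jaw":40},{"travel":[-0.5,-5.5,0],"rotation":[0,0,-1],"jaw":40},{"travel":[-0.54,-5.9,0],"rotation":[0,0,-1.08],"jaw":40},{"travel":[-0.54,-6.02,0],"rotation":[0,0,-1.08],"jaw":40},{"travel":[-0.54,-6.02,0],"rotation":[0,0,-1.08],"jaw":40}]'
python3 - <<'E'
from h import *
st()
go((.5325,.222,.16),Rd(-1.4))
p=arm.get_obs()["eef_pos"]-[0,0,.018]
im=arm.camera("scene");cv2.imwrite("pics/s7.png",im)
overlay(im,"scene",p,np.deg2rad(-1.4),fn="pics/o7.png",s=7)
cv2.imwrite("pics/top7.png",arm.camera("top"))
E
```

```text
time: 14.9
eef_pos: [0.5293, 0.2234, 0.2071]
eef_rot: [1.0, -0.011, -0.003, 0.0]
wrist_force: [-0.3, -1.6, -3.3]
opening: 0.0494
t 14.9 p [0.5293 0.2234 0.2071] q [0.26 0.14 1.7  0.   1.31 1.85] F [-0.3 -1.6 -3.3] open 0.0494
xaz -1.3 z [-0.005 -0.001 -1.   ] y [-0.022 -1.     0.001]
travel [0.07, 0.03, 0.94] rotation [0.01, 0.04, 0.01]
```

View pics/s7.png

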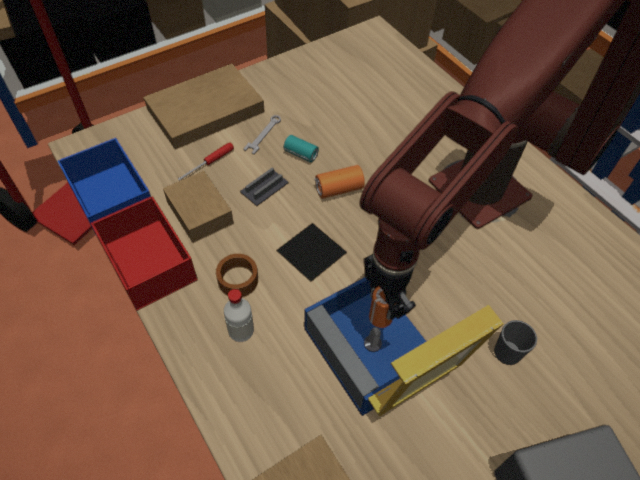

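View pics/top7.png

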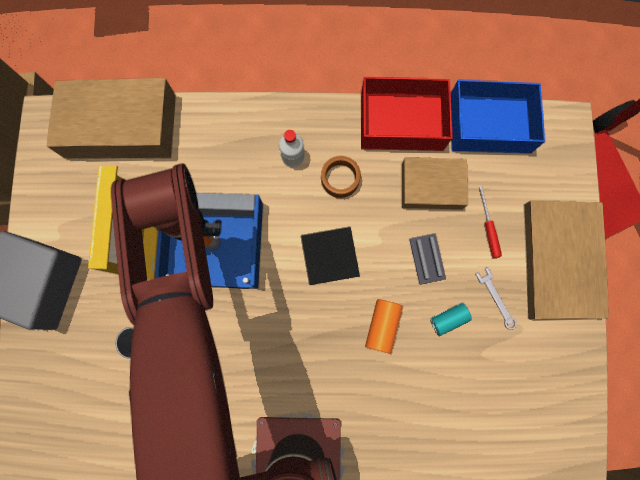

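View pics/o7.png

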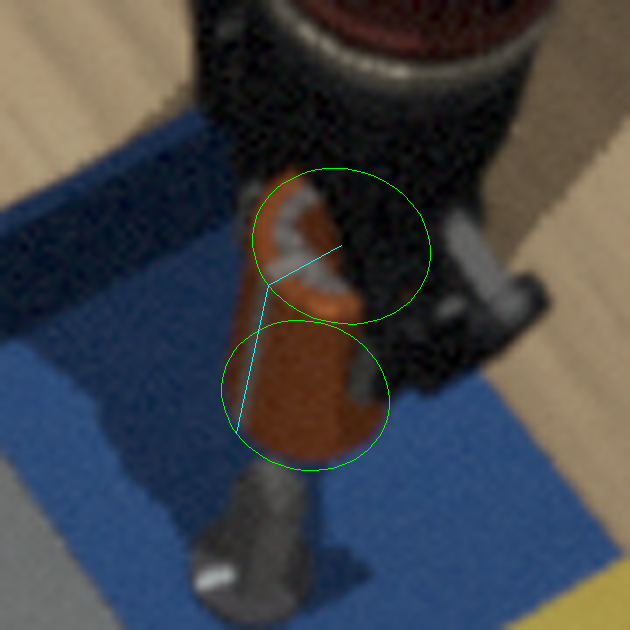

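```bash
python3 -m pendant '[{"travel":[0.05,0.02,0.2],"rotation":[0,0,0],"jaw":40},{"travel":[0.07,0.03,0.5],"rotation":[0,0,0],"jaw":40},{"travel":[0.07,0.03,0.8],"rotation":[0,0,0],"jaw":40},{"travel":[0.07,0.03,1],"rotation":[0,0,0],"jaw":40},{"travel":[0.07,0.03,1],"rotation":[0,0,0],"jaw":40},{"travel":[0.07,0.03,1],"rotation":[0,0,0],"jaw":40}]'
python3 - <<'E'
from h import *
st()
go((.5325,.222,.153),Rd(-1.4))
p=arm.get_obs()["eef_pos"]-[0,0,.018]
im=arm.camera("scene")
overlay(im,"scene",p,np.deg2rad(-1.4),fn="pics/o8.png",s=8,r=40)
E
```

```text
time: 15.6
eef_pos: [0.5338, 0.2209, 0.1586]
eef_rot: [1.0, -0.012, -0.001, 0.0]
wrist_force: [0.0, -0.3, -2.8]
opening: 0.0492
t 15.6 p [0.5338 0.2209 0.1586] q [0.26 0.19 1.74 0.   1.21 1.85] F [ 0.  -0.3 -2.8] open 0.0492
xaz -1.4 z [-0.003 -0.    -1.   ] y [-0.025 -1.     0.   ]
travel [-0.03, -0.02, 0.11] rotation [0.0, 0.02, -0.0]
```

View pics/o8.png

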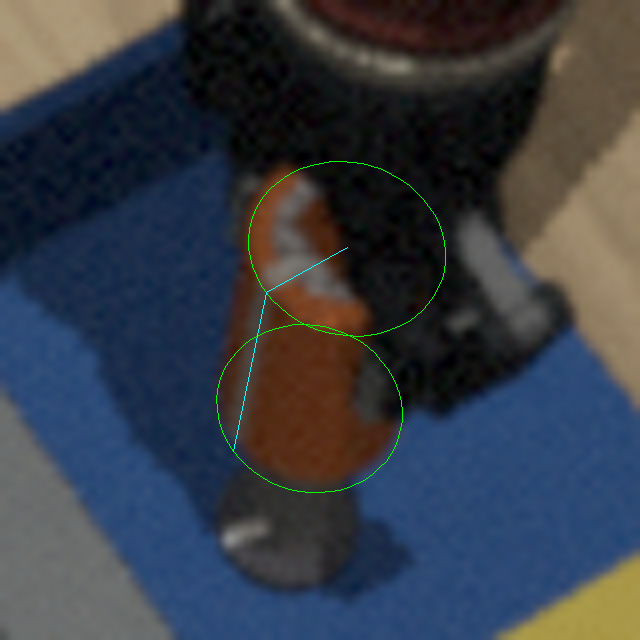

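Run:
```python
from h import *
o=arm.get_obs()["eef_pos"];p=o-[0,0,.018]
c=proj("scene",p)[0].astype(int)-40
print("roll bottom obs px",np.array([313,405])/8-.5+c, "model",proj("scene",o-[0,0,.063]))
print("shaft axis same z",proj("scene",(.5325,.222,o[2]-.063)), "top .086 model",proj("scene",(.5325,.222,.086)),"obs 376,329.7")
print("collar",proj("scene",(.5325,.222,.026)),"obs now",np.array([289,522])/8-.5+c)
```

```text
roll bottom obs px [375.625 328.125] model [[375.11360828 328.47163858]]
shaft axis same z [[376.05200257 328.3938575 ]] top .086 model [[375.53855045 330.55471191]] obs 376,329.7
collar [[372.70666649 342.47742837]] obs now [372.625 342.75 ]
```

```bash
python3 -m pendant '[{"travel":[-0.03,-0.02,0.11],"rotation":[0,0.02,0],"jaw":40},{"travel":[-0.03,-0.02,0.16],"rotation":[0,0.02,0],"jaw":40},{"travel":[-0.03,-0.02,0.22],"rotation":[0,0.02,0],"jaw":40},{"travel":[-0.03,-0.02,0.28],"rotation":[0,0.02,0],"jaw":40},{"travel":[-0.03,-0.02,0.28],"rotation":[0,0.02,0],"jaw":40}]' 30
python3 - <<'E'
from h import *
st()
E
```

```text
time: 16.15
eef_pos: [0.5322, 0.222, 0.1446]
eef_rot: [1.0, -0.012, 0.0, 0.0]
wrist_force: [-0.1, -0.1, -2.6]
opening: 0.0489
t 16.15 p [0.5322 0.222  0.1446] q [ 0.26  0.2   1.75 -0.    1.18  1.85] F [-0.1 -0.1 -2.6] open 0.0489
xaz -1.4 z [ 0. -0. -1.] y [-0.024 -1.     0.   ]
```

Roll bottom is at z 0.0816, below the shaft's tip, with no contact yet. Continuing down.

```bash
python3 -m pendant '[{"travel":[0,0,0.06],"rotation":[0,0,0],"jaw":40},{"travel":[0,0,0.12],"rotation":[0,0,0],"jaw":40},{"travel":[0,0,0.18],"rotation":[0,0,0],"jaw":40},{"travel":[0,0,0.22],"rotation":[0,0,0],"jaw":40},{"travel":[0,0,0.22],"rotation":[0,0,0],"jaw":40}]'
python3 - <<'E'
from h import *
st()
E
```

```text
time: 16.65
eef_pos: [0.5333, 0.2221, 0.1342]
eef_rot: [1.0, -0.012, 0.001, -0.0]
wrist_force: [3.4, 1.0, -3.5]
opening: 0.0492
t 16.65 p [0.5333 0.2221 0.1342] q [ 0.26  0.22  1.76 -0.    1.16  1.85] F [ 3.4  1.  -3.5] open 0.0492
xaz -1.4 z [ 0.003  0.    -1.   ] y [-0.025 -1.    -0.   ]
```

```bash
python3 -m pendant '[{"travel":[0.03,-0.01,0.05],"rotation":[0,0,0],"jaw":40},{"travel":[0.03,-0.01,0.15],"rotation":[0,0,0],"jaw":40},{"travel":[0.03,-0.01,0.25],"rotation":[0,0,0],"jaw":40},{"travel":[0.03,-0.01,0.35],"rotation":[0,0,0],"jaw":40},{"travel":[0.03,-0.01,0.4],"rotation":[0,0,0],"jaw":40},{"travel":[0.03,-0.01,0.4],"rotation":[0,0,0],"jaw":40}]'
python3 - <<'E'
from h import *
st()
E
```

```text
time: 17.25
eef_pos: [0.534, 0.2224, 0.1135]
eef_rot: [1.0, -0.012, 0.0, 0.0]
wrist_force: [3.1, 0.2, -4.7]
opening: 0.049
t 17.25 p [0.534  0.2224 0.1135] q [ 0.26  0.25  1.77 -0.    1.13  1.85] F [ 3.1  0.2 -4.7] open 0.049
xaz -1.4 z [ 0.001 -0.    -1.   ] y [-0.024 -1.     0.   ]
```

```bash
python3 -m pendant '[{"travel":[0.02,0,0.1],"rotation":[0,0,0],"jaw":40},{"travel":[0.02,0,0.2],"rotation":[0,0,0],"jaw":40},{"travel":[0.02,0,0.3],"rotation":[0,0,0],"jaw":40},{"travel":[0.02,0,0.4],"rotation":[0,0,0],"jaw":40},{"travel":[0.02,0,0.45],"rotation":[0,0,0],"jaw":40},{"travel":[0.02,0,0.45],"rotation":[0,0,0],"jaw":40}]'
python3 - <<'E'
from h import *
st()
E
```

```text
time: 17.85
eef_pos: [0.5345, 0.2226, 0.0908]
eef_rot: [1.0, -0.012, -0.0, -0.0]
wrist_force: [-0.5, 1.6, -4.9]
opening: 0.049
t 17.85 p [0.5345 0.2226 0.0908] q [0.26 0.28 1.78 0.   1.09 1.85] F [-0.5  1.6 -4.9] open 0.049
xaz -1.4 z [-0.  0. -1.] y [-0.024 -1.    -0.   ]
```

```bash
python3 -m pendant '[{"travel":[0,0,0.02],"rotation":[0,0,0],"jaw":40},{"travel":[0,0,0.04],"rotation":[0,0,0],"jaw":40},{"travel":[0,0,0.05],"rotation":[0,0,0],"jaw":40},{"travel":[0,0,0.05],"rotation":[0,0,0],"jaw":40}]'
python3 - <<'E'
from h import *
st()
E
```

```text
time: 18.25
eef_pos: [0.5349, 0.2228, 0.0893]
eef_rot: [1.0, -0.012, 0.0, -0.0]
wrist_force: [-4.5, 3.0, -0.7]
opening: 0.0491
t 18.25 p [0.5349 0.2228 0.0893] q [0.26 0.28 1.78 0.   1.08 1.85] F [-4.5  3.  -0.7] open 0.0491
xaz -1.4 z [ 0.001  0.001 -1.   ] y [-0.024 -1.    -0.001]
```

```bash
python3 -m pendant '[{"travel":[-0.01,0,0.02],"rotation":[0,0,0],"jaw":40},{"travel":[-0.01,0,0.02],"rotation":[0,0,0],"jaw":40},{"travel":[-0.01,0,0.02],"rotation":[0,0,0],"jaw":52},{"travel":[-0.01,0,0.02],"rotation":[0,0,0],"jaw":58},{"travel":[-0.01,0,0.02],"rotation":[0,0,0],"jaw":70},{"travel":[-0.01,0,0.02],"rotation":[0,0,0],"jaw":80},{"travel":[-0.01,0,0.02],"rotation":[0,0,0],"jaw":80},{"travel":[-0.01,0,-0.5],"rotation":[0,0,0],"jaw":80},{"travel":[-0.01,0,-1],"rotation":[0,0,0],"jaw":80},{"travel":[-0.01,0,-1.7],"rotation":[0,0,0],"jaw":80},{"travel":[-0.01,0,-2.4],"rotation":[0,0,0],"jaw":80},{"travel":[-0.01,0,-2.4],"rotation":[0,0,0],"jaw":80}]'
python3 - <<'E'
from h import *
st()
im=arm.camera("scene")
overlay(im,"scene",np.array([.5328,.222,.071]),np.deg2rad(-1.4),fn="pics/o9.png",s=8,r=40)
E
```

```text
time: 19.45
eef_pos: [0.5379, 0.2233, 0.2156]
eef_rot: [1.0, -0.012, 0.006, -0.001]
wrist_force: [0.9, 0.4, 0.2]
opening: 0.0798
t 19.45 p [0.5379 0.2233 0.2156] q [ 0.26  0.14  1.69 -0.    1.31  1.85] F [0.9 0.4 0.2] open 0.0798
xaz -1.4 z [ 0.011  0.003 -1.   ] y [-0.024 -1.    -0.003]
```

View pics/o9.png

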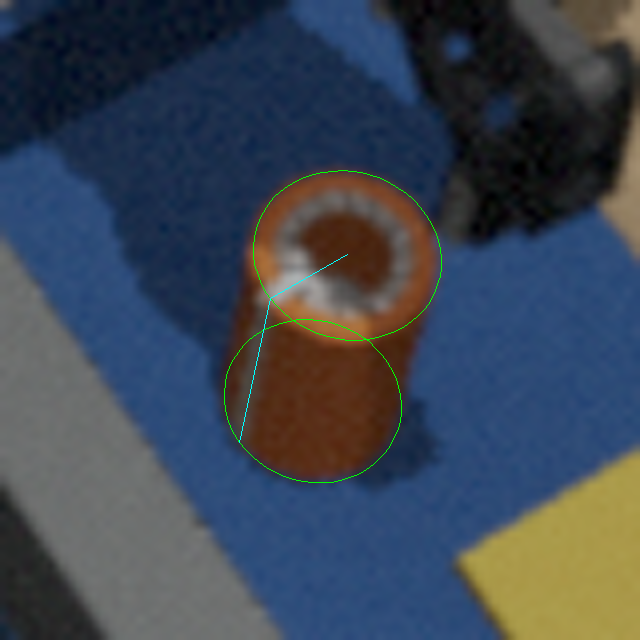

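Run:
```python
from h import *
from scipy.optimize import least_squares
F=np.array([.5325,.222]);yw=-.024;c,s=np.cos(yw),np.sin(yw)
def P(a,x,r=.236,n=.041):
    y=.118-r*np.cos(a)+n*np.sin(a); z=.1005+r*np.sin(a)+n*np.cos(a)
    return [F[0]+c*x-s*y,F[1]+s*x+c*y,z]
ob=[("top",(100.5,166),.105),("top",(89.5,267.5),-.105),("scene",(503.1,323.5),-.105),("scene",(405.3,383.8),.105)]
f=lambda a:np.hstack([proj(n,P(a[0],x))[0]-u for n,u,x in ob])
r=least_squares(f,[1.7]);print(r.x,r.fun.round(1))
for a in np.arange(0,1.9,.2):print(round(a,1),np.round(P(a,0),3))
print(np.round(P(r.x[0],0),3))
print(arm.get_obs()["time"])
```

```text
[1.6862104] [-1.6  0.5 -1.1  1.3 -0.3 -0.7 -0.4 -0.8]
0.0 [0.53  0.104 0.142]
0.2 [0.53  0.117 0.188]
0.4 [0.53  0.139 0.23 ]
0.6 [0.531 0.168 0.268]
0.8 [0.532 0.205 0.298]
1.0 [0.533 0.247 0.321]
1.2 [0.534 0.293 0.335]
1.4 [0.535 0.34  0.34 ]
1.6 [0.536 0.388 0.335]
1.8 [0.538 0.433 0.321]
[0.537 0.408 0.33 ]
19.5
```

```bash
python3 -m pendant '[{"travel":[-0.1,0,-0.9],"rotation":[0,-0.08,0],"jaw":80},{"travel":[-0.1,0,-1.9],"rotation":[0,-0.08,0],"jaw":60},{"travel":[-0.1,0,-2.9],"rotation":[0,-0.08,0],"jaw":30},{"travel":[-0.1,0,-3.9],"rotation":[0,-0.08,0],"jaw":0},{"travel":[-0.1,0,-4.7],"rotation":[0,-0.08,0],"jaw":0},{"travel":[-0.1,-0.8,-4.7],"rotation":[0,-0.08,0],"jaw":0},{"travel":[-0.1,-1.6,-4.7],"rotation":[0,-0.08,0],"jaw":0},{"travel":[-0.1,-2.5,-4.7],"rotation":[0,-0.08,0],"jaw":0},{"travel":[-0.1,-3.5,-4.7],"rotation":[0,-0.08,0],"jaw":0},{"travel":[-0.1,-4.5,-4.7],"rotation":[0,-0.08,0],"jaw":0},{"travel":[-0.1,-5.2,-4.7],"rotation":[0,-0.08,0],"jaw":0},{"travel":[-0.1,-5.2,-4.7],"rotation":[0,-0.08,0],"jaw":0}]'
python3 - <<'E'
from h import *
st()
cv2.imwrite("pics/s10.png",arm.camera("scene"))
E
```

```text
time: 20.7
eef_pos: [0.5342, 0.4869, 0.4389]
eef_rot: [1.0, -0.01, -0.008, 0.001]
wrist_force: [0.3, -0.5, 0.1]
opening: -0.0
t 20.7 p [0.5342 0.4869 0.4389] q [0.63 0.44 0.9  0.01 1.81 2.22] F [ 0.3 -0.5  0.1] open -0.0
xaz -1.1 z [-0.016 -0.002 -1.   ] y [-0.02  -1.     0.002]
```

View pics/s10.png

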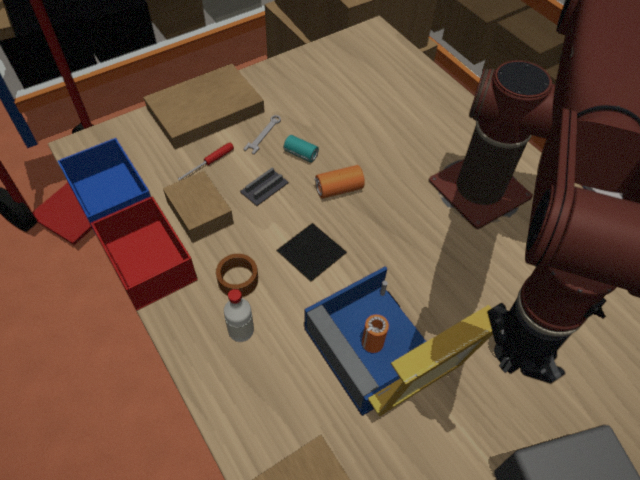

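```bash
python3 -m pendant '[{"travel":[0,0,0],"rotation":[0,0,-1],"jaw":0},{"travel":[0,0,0.2],"rotation":[0,0,-2],"jaw":0},{"travel":[0,0,0.4],"rotation":[0,0,-3],"jaw":0},{"travel":[0,0,0.6],"rotation":[0,0,-4],"jaw":0},{"travel":[0,0,0.9],"rotation":[0,0,-5],"jaw":0},{"travel":[0,0,1.2],"rotation":[0,0,-6],"jaw":0},{"travel":[0,0,1.5],"rotation":[0,0,-7],"jaw":0},{"travel":[0,0,1.8],"rotation":[0,0,-8],"jaw":0},{"travel":[0,0,2.1],"rotation":[0,0,-9],"jaw":0},{"travel":[0,0,2.4],"rotation":[0,0,-10],"jaw":0},{"travel":[0,0,2.5],"rotation":[0,0,-11.2],"jaw":0},{"travel":[0,0,2.5],"rotation":[0,0,-11.2],"jaw":0}]'
python3 - <<'E'
from h import *
st()
R=Rd(88.6)
F=np.array([.5325,.222]);yw=-.024;c,s=np.cos(yw),np.sin(yw)
def P(a,x,r=.215,n=.041):
    y=.118-r*np.cos(a)+n*np.sin(a); z=.1005+r*np.sin(a)+n*np.cos(a)
    return np.array([F[0]+c*x-s*y,F[1]+s*x+c*y,z])
for a in [1.6,1.4,1.2,1.0,.8,.6,.4,.3,.2,.1,0]: 
    print(a,end=" "); go(P(a,0)+[0,.011,.019],R)
E
```

```text
time: 21.95
eef_pos: [0.5342, 0.4807, 0.317]
eef_rot: [0.718, 0.696, -0.005, -0.004]
wrist_force: [0.4, 0.5, -0.3]
opening: 0.0
t 21.95 p [0.5342 0.4807 0.317 ] q [0.62 0.43 1.15 0.01 1.58 0.65] F [ 0.4  0.5 -0.3] open 0.0
xaz 88.2 z [-0.013 -0.002 -1.   ] y [ 0.999 -0.031 -0.013]
1.6 travel [-1.65, 0.09, -0.32] rotation [-0.09, 0.02, -0.05]
1.4 travel [-2.52, 0.1, -0.42] rotation [-0.09, 0.02, -0.05]
1.2 travel [-3.39, 0.1, -0.35] rotation [-0.09, 0.02, -0.05]
1.0 travel [-4.23, 0.11, -0.1] rotation [-0.09, 0.02, -0.05]
0.8 travel [-5.0, 0.12, 0.3] rotation [-0.09, 0.02, -0.05]
0.6 travel [-5.68, 0.13, 0.86] rotation [-0.09, 0.02, -0.05]
0.4 travel [-6.23, 0.15, 1.53] rotation [-0.09, 0.02, -0.05]
0.3 travel [-6.45, 0.15, 1.91] rotation [-0.09, 0.02, -0.05]
0.2 travel [-6.64, 0.16, 2.31] rotation [-0.09, 0.02, -0.05]
0.1 travel [-6.78, 0.17, 2.72] rotation [-0.09, 0.02, -0.05]
0 travel [-6.89, 0.17, 3.14] rotation [-0.09, 0.02, -0.05]
```

```bash
python3 -m pendant '[{"travel":[-0.5,0.1,0],"rotation":[-0.09,0,0],"jaw":0},{"travel":[-0.9,0.1,-0.1],"rotation":[-0.09,0,0],"jaw":0},{"travel":[-1.2,0.1,-0.2],"rotation":[-0.09,0,0],"jaw":0},{"travel":[-1.5,0.1,-0.3],"rotation":[-0.09,0,0],"jaw":0},{"travel":[-1.8,0.1,-0.35],"rotation":[-0.09,0,0],"jaw":0},{"travel":[-2.1,0.1,-0.4],"rotation":[-0.09,0,0],"jaw":0},{"travel":[-2.4,0.1,-0.4],"rotation":[-0.09,0,0],"jaw":0},{"travel":[-2.4,0.1,-0.4],"rotation":[-0.09,0,0],"jaw":0}]'
python3 - <<'E'
from h import *
st()
cv2.imwrite("pics/s11.png",arm.camera("scene"))
E
```

```text
time: 22.75
eef_pos: [0.5361, 0.3614, 0.3406]
eef_rot: [0.719, 0.695, 0.002, 0.001]
wrist_force: [0.4, 0.4, -0.1]
opening: -0.0001
t 22.75 p [0.5361 0.3614 0.3406] q [ 0.47  0.23  1.35 -0.    1.56  0.51] F [ 0.4  0.4 -0.1] open -0.0001
xaz 88.0 z [ 0.004  0.001 -1.   ] y [ 0.999 -0.034  0.004]
```

View pics/s11.png

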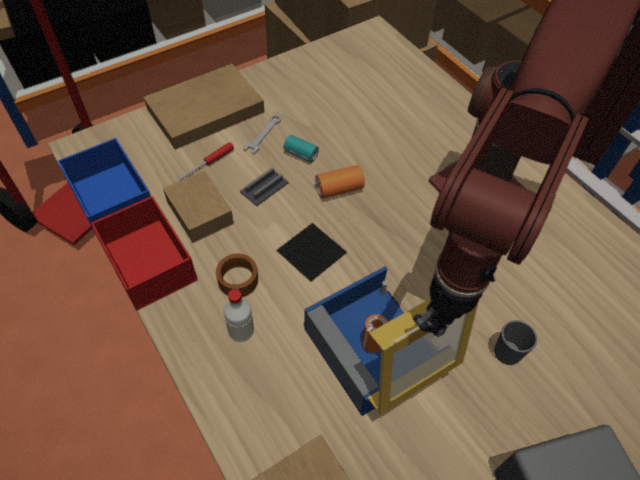

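```bash
python3 -m pendant '[{"travel":[-0.25,0,0],"rotation":[0,0,0],"jaw":0},{"travel":[-0.5,0,0],"rotation":[0,0,0],"jaw":0},{"travel":[-0.75,0,0.02],"rotation":[0,0,0],"jaw":0},{"travel":[-1,0,0.05],"rotation":[0,0,0],"jaw":0},{"travel":[-1.25,0,0.12],"rotation":[0,0,0],"jaw":0},{"travel":[-1.5,0,0.2],"rotation":[0,0,0],"jaw":0},{"travel":[-1.75,0,0.28],"rotation":[0,0,0],"jaw":0},{"travel":[-2,0,0.39],"rotation":[0,0,0],"jaw":0},{"travel":[-2.22,0,0.5],"rotation":[0,0,0],"jaw":0},{"travel":[-2.44,0.02,0.61],"rotation":[0,0,0],"jaw":0},{"travel":[-2.6,0.02,0.7],"rotation":[0,0,0],"jaw":0},{"travel":[-2.6,0.02,0.7],"rotation":[0,0,0],"jaw":0}]'
python3 - <<'E'
from h import *
st()
cv2.imwrite("pics/s12.png",arm.camera("scene"))
E
```

```text
time: 24.0
eef_pos: [0.5325, 0.2309, 0.3031]
eef_rot: [0.719, 0.695, -0.0, 0.001]
wrist_force: [-0.2, 0.7, 0.4]
opening: -0.0
t 24.0 p [0.5325 0.2309 0.3031] q [ 0.27  0.08  1.58 -0.    1.48  0.31] F [-0.2  0.7  0.4] open -0.0
xaz 88.1 z [ 0.001 -0.002 -1.   ] y [ 0.999 -0.033  0.001]
```

View pics/s12.png

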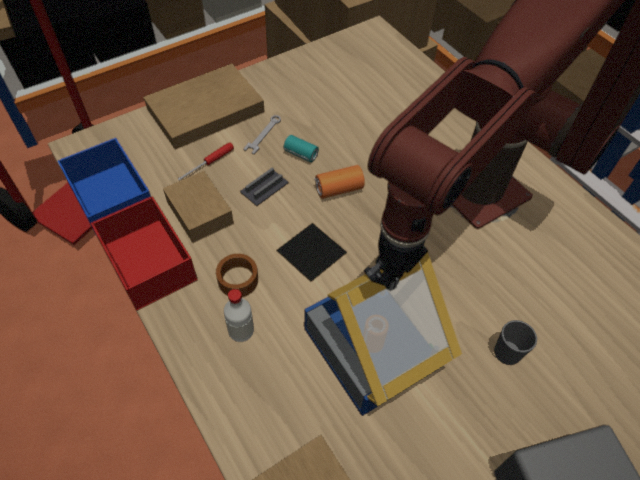

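```bash
python3 -m pendant '[{"travel":[-0.15,0,0.11],"rotation":[0,0,0],"jaw":0},{"travel":[-0.3,0,0.23],"rotation":[0,0,0],"jaw":0},{"travel":[-0.45,0,0.35],"rotation":[0,0,0],"jaw":0},{"travel":[-0.6,0,0.48],"rotation":[0,0,0],"jaw":0},{"travel":[-0.73,0,0.61],"rotation":[0,0,0],"jaw":0},{"travel":[-0.86,0,0.75],"rotation":[0,0,0],"jaw":0},{"travel":[-0.97,0,0.88],"rotation":[0,0,0],"jaw":0},{"travel":[-1.08,0,1.02],"rotation":[0,0,0],"jaw":0},{"travel":[-1.18,0.02,1.16],"rotation":[0,0,0],"jaw":0},{"travel":[-1.26,0.02,1.28],"rotation":[0,0,0],"jaw":0},{"travel":[-1.34,0.02,1.42],"rotation":[0,0,0],"jaw":0},{"travel":[-1.34,0.02,1.42],"rotation":[0,0,0],"jaw":0}]'
python3 - <<'E'
from h import *
st()
E
```

```text
time: 25.25
eef_pos: [0.5312, 0.165, 0.2314]
eef_rot: [0.718, 0.696, -0.0, 0.0]
wrist_force: [-0.3, 0.3, 0.6]
opening: 0.0002
t 25.25 p [0.5312 0.165  0.2314] q [ 0.16  0.07  1.73 -0.    1.34  0.19] F [-0.3  0.3  0.6] open 0.0002
xaz 88.2 z [ 0. -0. -1.] y [ 0.999 -0.032  0.   ]
```

```bash
python3 -m pendant '[{"travel":[-0.05,0,0.1],"rotation":[0,0,0],"jaw":0},{"travel":[-0.1,0,0.2],"rotation":[0,0,0],"jaw":0},{"travel":[-0.15,0,0.3],"rotation":[0,0,0],"jaw":0},{"travel":[-0.2,0,0.4],"rotation":[0,0,0],"jaw":0},{"travel":[-0.25,0,0.5],"rotation":[0,0,0],"jaw":0},{"travel":[-0.29,0,0.6],"rotation":[0,0,0],"jaw":0},{"travel":[-0.33,0,0.7],"rotation":[0,0,0],"jaw":0},{"travel":[-0.37,0,0.8],"rotation":[0,0,0],"jaw":0},{"travel":[-0.4,0,0.9],"rotation":[0,0,0],"jaw":0},{"travel":[-0.43,0,1],"rotation":[0,0,0],"jaw":0},{"travel":[-0.45,0,1.08],"rotation":[0,0,0],"jaw":0},{"travel":[-0.45,0,1.08],"rotation":[0,0,0],"jaw":0}]'
python3 - <<'E'
from h import *
st()
E
```

```text
time: 26.45
eef_pos: [0.5309, 0.143, 0.1782]
eef_rot: [0.718, 0.696, 0.001, 0.0]
wrist_force: [-0.2, 0.0, -0.5]
opening: 0.0002
t 26.45 p [0.5309 0.143  0.1782] q [0.12 0.1  1.8  0.   1.24 0.15] F [-0.2  0.  -0.5] open 0.0002
xaz 88.2 z [ 0.001  0.    -1.   ] y [ 1.    -0.032  0.001]
```

```bash
python3 -m pendant '[{"travel":[-0.02,0,0.06],"rotation":[0,0,0],"jaw":0},{"travel":[-0.04,0,0.12],"rotation":[0,0,0],"jaw":0},{"travel":[-0.06,0,0.18],"rotation":[0,0,0],"jaw":0},{"travel":[-0.07,0,0.24],"rotation":[0,0,0],"jaw":0},{"travel":[-0.08,0,0.29],"rotation":[0,0,0],"jaw":0},{"travel":[-0.08,0,0.34],"rotation":[0,0,0],"jaw":0},{"travel":[-0.08,0,0.34],"rotation":[0,0,0],"jaw":0}]'
python3 - <<'E'
from h import *
st()
E
```

```text
time: 27.15
eef_pos: [0.531, 0.1387, 0.1616]
eef_rot: [0.718, 0.696, 0.0, 0.001]
wrist_force: [0.6, 0.2, -0.0]
opening: -0.0003
t 27.15 p [0.531  0.1387 0.1616] q [ 0.11  0.12  1.81 -0.    1.21  0.14] F [ 0.6  0.2 -0. ] open -0.0003
xaz 88.2 z [ 0.002 -0.    -1.   ] y [ 1.    -0.031  0.002]
```

```bash
python3 -m pendant '[{"travel":[0,0,0.02],"rotation":[0,0,0],"jaw":0},{"travel":[0,0,0.04],"rotation":[0,0,0],"jaw":0},{"travel":[0,0,0.06],"rotation":[0,0,0],"jaw":0},{"travel":[0,0,0.06],"rotation":[0,0,0],"jaw":0}]'
python3 - <<'E'
from h import *
st()
cv2.imwrite("pics/s13.png",arm.camera("scene"))
E
```

```text
time: 27.55
eef_pos: [0.5312, 0.1388, 0.1605]
eef_rot: [0.718, 0.696, 0.001, 0.001]
wrist_force: [-5.4, -1.8, 10.0]
opening: 0.0001
t 27.55 p [0.5312 0.1388 0.1605] q [ 0.11  0.12  1.81 -0.    1.2   0.14] F [-5.4 -1.8 10. ] open 0.0001
xaz 88.2 z [ 0.002 -0.001 -1.   ] y [ 1.    -0.031  0.002]
```

View pics/s13.png

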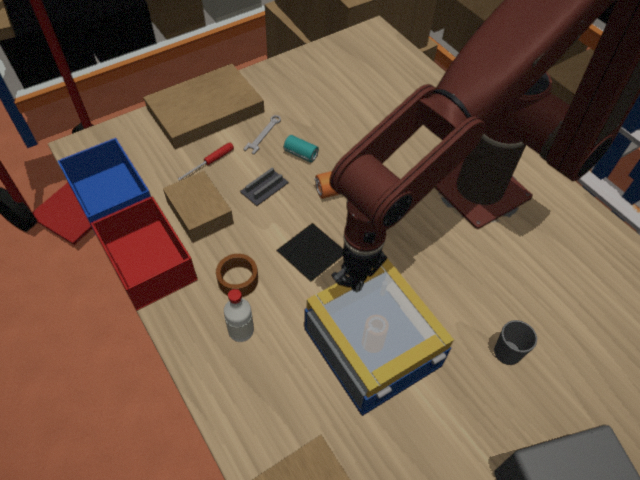

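```bash
python3 -m pendant '[{"travel":[0,0,0.02],"rotation":[0,0,0],"jaw":0},{"travel":[0,0,0.03],"rotation":[0,0,0],"jaw":0},{"travel":[0,0,0.03],"rotation":[0,0,0],"jaw":0}]'
python3 - <<'E'
from h import *
st()
E
```

```text
time: 27.9
eef_pos: [0.5313, 0.1387, 0.1604]
eef_rot: [0.718, 0.696, 0.001, 0.001]
wrist_force: [-9.6, -3.8, 18.3]
opening: -0.0002
t 27.9 p [0.5313 0.1387 0.1604] q [ 0.11  0.12  1.81 -0.    1.2   0.14] F [-9.6 -3.8 18.3] open -0.0002
xaz 88.2 z [ 0.003 -0.001 -1.   ] y [ 1.    -0.031  0.003]
```

Hard stop: the tip stays at 0.1414 m while the force rises. The hood is shut, so I retreat and check.

```bash
python3 -m pendant '[{"travel":[0,0,-0.1],"rotation":[0,0,0],"jaw":0},{"travel":[0,0,-0.5],"rotation":[0,0,0],"jaw":0},{"travel":[0,0,-1.2],"rotation":[0,0,0],"jaw":0},{"travel":[-0.8,0,-2],"rotation":[0,0,0],"jaw":0},{"travel":[-1.7,0,-3],"rotation":[0,0,0],"jaw":0},{"travel":[-2.6,0,-3],"rotation":[0,0,0],"jaw":0},{"travel":[-3.5,0,-3],"rotation":[0,0,0],"jaw":0},{"travel":[-4.5,0,-3],"rotation":[0,0,0],"jaw":0},{"travel":[-5.4,0,-3],"rotation":[0,0,0],"jaw":0},{"travel":[-6,0,-3],"rotation":[0,0,0],"jaw":0},{"travel":[-6,0,-3],"rotation":[0,0,0],"jaw":0},{"travel":[-6,0,-3],"rotation":[0,0,0],"jaw":0}]'
python3 - <<'E'
from h import *
st()
a=arm.camera("top");b=arm.camera("scene")
F=np.array([.5325,.222]);yw=-.024;c,s=np.cos(yw),np.sin(yw)
def P(a,x,r,n):
    y=.118-r*np.cos(a)+n*np.sin(a); z=.1005+r*np.sin(a)+n*np.cos(a)
    return [F[0]+c*x-s*y,F[1]+s*x+c*y,z]
for n,im in(("top",a),("scene",b)):
    for t,col in((0,(0,255,0)),(.06,(0,0,255))):
        q=(proj(n,[P(t,x,r,.041) for x,r in((.105,0),(.105,.236),(-.105,.236),(-.105,0))]))
        if n=="top": q=(q-[130,170]+.5)*4
        else: q=(q-[295,255]+.5)*4
        if t==0:
            im2=cv2.resize(im[170:300,130:280] if n=="top" else im[255:415,295:465],None,fx=4,fy=4,interpolation=2)
        cv2.polylines(im2,[q.astype(int)],True,col,1)
    cv2.imwrite(f"pics/e_{n}.png",im2)
E
```

```text
time: 29.1
eef_pos: [0.5213, -0.1613, 0.3072]
eef_rot: [0.719, 0.695, 0.001, 0.0]
wrist_force: [-0.2, 0.8, -0.1]
opening: 0.0001
t 29.1 p [ 0.5213 -0.1613  0.3072] q [-0.45 -0.    1.66  0.    1.48 -0.41] F [-0.2  0.8 -0.1] open 0.0001
xaz 88.1 z [ 0.002  0.001 -1.   ] y [ 0.999 -0.033  0.002]
```

View pics/e_top.png

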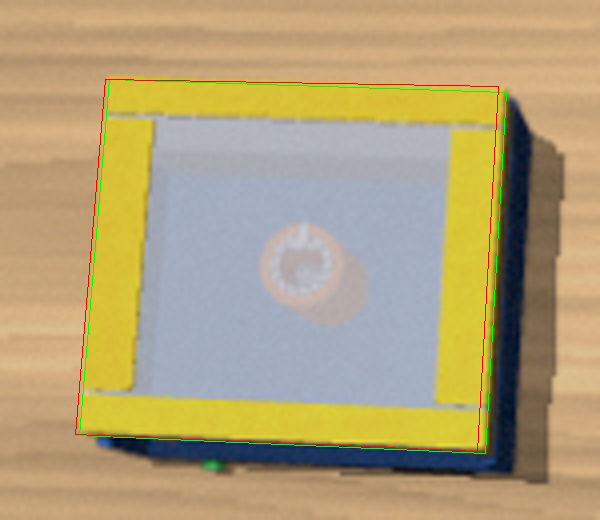

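View pics/e_scene.png

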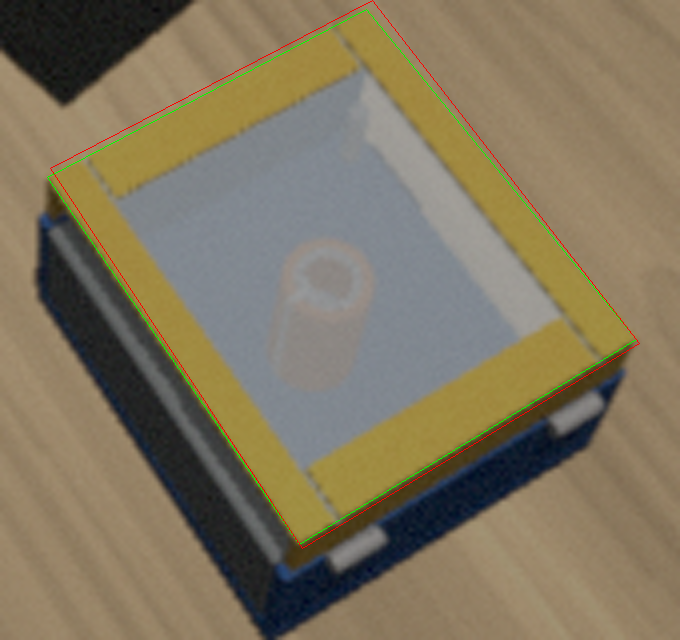

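```bash
python3 -c "
from bench import arm
print(arm.close_job())"
```

```text
the job is handed in; nothing more can be done
None
```

The roll is on the feeder's shaft, the hood is shut, and I handed the job in at about 29 s of the 72 s allowed. No verdict was reported.

- **Roll:** I lifted the small orange roll out of the cradle and stood it on the mat. I then let go, backed the gripper off and gripped it again from above. It went down the shaft until the force showed it resting on the collar, about 89 mm tool height as expected.
- **Flats:** After release, the camera overlay of the roll in its seated pose, and its white line, matched the picture to about a pixel. That puts the flats in line, and the line still looks right through the closed window.
- **Hood:** I pushed it over slowly with closed fingers, at an estimated 0.3 rad/s or less at the end. It met a hard stop where it should, with the face at 0.1414 m and up to about 20 N at the wrist. The shut outline fits both cameras.
- **Arm and bystanders:** The arm is clear and reads no contact force. The bystanders looked untouched in the pictures, but I did not measure them.
- **Disagreement:** The scene camera placed the roll 1 to 1.5 pixels (about 3 mm) off the arm's own position. That is close to the stated calibration error, and no check failed.

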